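# Clamp a freshly glued strut in the gluing jig

### The arm

A 6-joint arm with a two-finger parallel gripper is mounted at the origin on the work surface. World frame = base frame: x ahead of the robot, y to its left, z up, the work surface at z = 0. Lengths are in mm, angles in rad, forces in N, time in s.
With the tool pointing down it reaches from about 300 to 775 mm from the base axis. Payload 14.6 kg.
Tool frame: the origin (TCP) lies between the finger pads; the fingertips stand 8 mm ahead of it and the grasp point (between the pads) lies 11 mm behind it; x points along the fingers, y is the direction in which the jaws open and shut, and the axes are right-handed (so a half turn about x gives the same grasp; the last joint's range is limited). The gripper opens to 94 mm and grips with 3 to 60 N. Pads are 16 mm wide; open, the fingers measure 119 mm over their backs; the gripper's body (75 mm by 177 mm) begins 78 mm behind the grasp point.
Start: joints at [-1.177, 0.3, 1.521, -0, 1.321, -0.067], TCP at [244.557, -492.627, 213.446] pointing down, gripper open.
Joint ranges: [-3.03, 3.03], [-0.79, 2.21], [0.23, 2.52], [-1.04, 4.18], [0, 3.07], [-2.55, 2.55]. Speed limits (rad/s): [2.22, 2.22, 2.57, 3.14, 3.14, 3.14].

### API

Orientations are given as [roll, pitch, yaw] about the fixed x, y, z axes, in that order (R = Rz(yaw) Ry(pitch) Rx(roll)).
In Python, from cell import telemetry, camera, calibration, order gives the robot as it stands.
- The arm moves only by the shell command python3 -m handwheel 'ROWS' [FORCE]. ROWS is JSON, a list of rows, each a list of 7 numbers: the turn, a rotation vector about the tool's x, y, z as a fraction of full scale, then the shift along the tool's x, y, z as a fraction of full scale, then the opening, from 0 (shut) to 1 (fully open). A call has 1 to 12 rows; each row is the pose to reach, as a shift and turn from the pose measured when the call began, along the tool's axes at that moment, turning the shorter way round; what a row does not reach only later rows make up. Full scale, the value 1, is 300 mm for a shift and pi rad for a turn. A row lasts 1/8 s, in which the tool goes at most 62.5 mm and 10.7 degrees, less where a joint would pass 70% of its speed; a pose out of reach is approached as far as the arm can. A call with a number of a shift or a turn outside -1 to 1 is refused whole. A call with a gripper value outside its range is refused whole. The fingers move at their own pace and stop on an object; FORCE is the grip in N (left out, the last holds). Time passes only in rows, so rows that repeat a pose let the fingers close. It gives the time, the measured TCP pose, the force and the opening at its end, in the units of the state.
- telemetry.read_state(): the state, without advancing time (a new reading comes with each control period).
- camera(name): name is "side" or "top" or "wrist"; returns the picture (384x512x3 uint8, red, green, blue); there is no depth.
- calibration(name): a dict with "fov_y" (degrees; the focal length in pixels is half the picture's height over the tangent of half this angle, whatever the lens; pixels are square), "cx", "cy" (the principal point, pixels), "position" and "attitude" of the camera in the world. Camera axes: x right, y down, z forward; pixel columns grow to the right and rows downward; lengths in mm; the calibration is good to about 2 mm. A picture is of the moment at which its call begins: read the wrist's pose just before it. calibration takes no time and is no camera call; for the wrist camera it gives the pose at the moment of the call.
- order.sign_off(): hands the job in, once; it reports no verdict.
The state is a dict: "clock": time; "joints": joint angles; "qd": joint speeds; "effort": joint torques, N m; "eef_pos": TCP position; "eef_rot": TCP orientation; "wrist_force": force on the tool from outside, world axes, zero at the start; "moment": the same for the moment, N m; "finger_gap": finger opening in mm.
Only numpy, scipy, OpenCV 4.12 (cv2) and the standard library are available. Lean on these libraries where they do the work, as an engineer would, in place of code of your own. Each camera call takes 0.05 s, during which the arm holds its last target.

### The job

The strut (aluminium tube with a plastic block glued on each end) goes into the gluing jig: push its tube straight down past the two sprung keepers until it is fully seated in both fork clips and the keepers have snapped back over it, and take the gripper away. Then work the push clamp by pumping its trigger towards its handle, never by pushing the rod or pad itself, until the pad presses the strut lightly back against the end stop; the glued blocks must not be crushed. Finish while holding: end with the trigger still squeezed so that the light pressure stays on, and leave everything else on the bench where it is.

Things in the scene. Friction and masses are not known exactly. Their poses are not given: they have to be found in the camera images.
- strut: Workpiece, about 160 g: bare aluminium tube, diameter 16 mm, with a square grey plastic block 34 x 34 mm, 24 mm long, on each end; 170 mm overall, 122 mm of bare tube, both ends alike. Origin mid-tube on its axis; own y along the tube, block faces square to x and z. Starts flat on the bench (axis 17 mm up), left or right of the jig. Its blocks are crushed if the pad presses over 60 N.
- jig: Gluing jig, fixed to the bench: aluminium profile base 390 mm long (own y), 80 wide, 22 high; origin under its middle at bench height, z up. From -y to +y: clamp head (trigger and handle stick out to -x, towards the robot, beyond the base), push rod along x = 0, two fork clips, steel end stop with inner face at y 173 mm. Rod and forks share an axis 60 mm up; all is below 95 mm.
- fork_seat (a point): Where the middle of the strut's tube belongs: midway between the fork clips, at jig x 0, y 88, z 60 mm, axes as the jig's (y along the seated tube); base top 38 mm below. Forks stand at y -38 and +38 mm from here (12 mm thick; mouth 18 mm, flared to 32); fingers fit in the 64 mm between. Strut against the end stop: its middle is here; set it down 2 to 6 mm short (-y), the clamp pushes it home.
- keeper_left (a joint): Sprung hinged jaw on the outer face of the fork nearer the end stop (5 mm thick, 48 mm from fork_seat), pinned below the seat; rad, 0 = closed, about 0.2 as the tube passes, springs back. Its slanted nose reaches over the fork from the +x side, 9 to 30 mm above the seated axis; the tube pushed straight down swings it away to +x. Both keepers together need about 6 to 15 N down.
- keeper_right (a joint): The same sprung jaw on the fork clip nearer the clamp (-y).
- push_rod: The clamp's flat steel rod (8 x 14 mm, rack teeth on one side) with a rubber-faced round pad, diameter 30 mm, facing the strut; to be moved by the trigger only, towards the end stop (jig +y). A ratchet catch with 6 mm teeth holds it; when the trigger is let go it falls back less than 1 mm, or to the last tooth if the stroke did not reach the next.
- pad_face (a point): Centre of the pad's face. It starts at jig y -21 to -6 mm, may go to +18, and meets the block of a strut that lies against the end stop at jig y +3 mm.
- trigger: Black trigger lever, 24 mm high (48 to 72 mm up), swings 0.36 rad to its stop on an upright pin at jig x -30, y -85 mm; sprung back. A full stroke moves the rod 8 mm, the ratchet keeps 6: 2 to 5 strokes, let fully back between. Spring and friction take 5 to 7 N at the pressing point, each newton more gives 2 N at the pad: 10 to 20 N on it is right. It stops short once the pad bears on the strut.
- trigger_grip (a point): Pressing point: middle of the finger swell on the trigger's outer face (jig +y side), 50 mm from the pin, 60 mm above the bench; moves with the trigger. At rest 49 mm in jig +y from handle_grip, fully squeezed 31 mm, 42 mm when the pad first bears on the seated strut, 39 to 41 mm at the right squeeze.
- handle_grip (a point): Point on the outer (jig -y) face of the fixed handle opposite the pressing point, 60 mm up. The handle is a black bar along jig x, 16 mm thick (y), 24 mm high, ending 36 mm nearer the robot. From here to the trigger's outer face: 49 mm at rest, 31 mm fully squeezed. From above, over 25 mm is free beside both, down to the bench.
- offcut: Bystander: 20 x 20 x 150 mm slotted aluminium profile offcut, no end blocks; lies where the strut does not, on the other side of the jig. Origin under its middle.
- bracket: Bystander: cast aluminium angle bracket, 40 x 38 x 40 mm high, on the robot's side of the jig's forks.
- adhesive: Bystander: white closed bottle, 44 mm wide, 105 mm high, on the far side of the clamp.
- carton: Bystander: open cardboard carton of screws, 85 x 110 x 42 mm, on the far side of the forks.
- bin: Bystander: orange open bin of screws, 90 x 90 x 50 mm, right of the jig's clamp end.
- hex_driver: Bystander: T-handle hex driver lying down, 110 mm long, handle 75 mm wide, near the robot.
- star_knob: Bystander: black star knob, 54 mm wide, 28 mm high, near the robot.
Mind the look-alikes: they are no part of the job. There is more than one size of the strut; the one meant has the size given above.

How it is judged:
By the outcome, as a careful person would: the job done as asked, in the order asked, and still so for the second after the job is handed in, while the arm keeps its last pose, push and grip.
It also fails if it takes over 72 s, if anything falls off the work surface, if the arm or the gripper's body presses on something with over 40 N, if the wrist force passes 120 N, or if a joint passes its speed limit or range.

## Working session

There is one attempt and no reset: what is moved stays moved. The work goes in short steps, Python scripts to look and compute and a shell command to move; the robot and the scene stay as the last step left them, time stands still between calls to the robot, and variables do not carry over. Pictures are saved under pics/ and viewed, and the job is handed in when it is done.

```bash
ls; mkdir -p pics; python3 - <<'E'
from cell import telemetry, camera, calibration
import cv2
print(telemetry.read_state())
for n in ("side","top","wrist"):
    print(n,calibration(n))
    cv2.imwrite(f"pics/{n}0.png",camera(n)[:,:,::-1])
E
```

```text
pics
{'clock': 0.0, 'joints': array([-1.17657599e+00,  3.00485378e-01,  1.52156236e+00,  9.44092571e-07,
        1.32069369e+00, -6.65916504e-02]), 'qd': array([ 5.53732965e-07,  3.44775329e-03, -8.33611867e-04, -7.95415722e-04,
        9.43856949e-04, -1.22448664e-03]), 'effort': array([-1.58971841e-03, -5.31820536e+01, -3.52741778e+01,  7.07572815e-02,
        2.44566542e-02, -1.04012508e-04]), 'eef_pos': array([ 244.47908076, -492.40322411,  212.88641246]), 'eef_rot': array([-1.638184  ,  1.56964756,  1.96422041]), 'wrist_force': array([-1.13594167,  0.91337032, -0.00951113]), 'moment': array([ 0.03847984,  0.05230929, -0.02490467]), 'finger_gap': 94.02259369749655}
side {'fov_y': 53.309254567695355, 'cx': 259.17091691083886, 'cy': 195.1032695624717, 'position': array([ 59.0024641 , 658.38386888, 976.19501074]), 'attitude': array([-2.43695363e+00,  1.81608785e-03, -2.54337320e+00])}
top {'fov_y': 50.46161914873112, 'cx': 257.9773214955126, 'cy': 192.17200358046887, 'position': array([ 299.79293699,   -7.51672763, 1079.23386653]), 'attitude': array([-2.93882009, -0.00457443, -1.40886575])}
wrist {'fov_y': 65.31454423102994, 'cx': 253.79974579614003, 'cy': 188.9347437777813, 'position': array([ 319.00099866, -456.38056287,  384.41387398]), 'attitude': array([ 2.85684481e+00,  2.88262407e-04, -1.10993631e+00])}
```

View pics/side0.png

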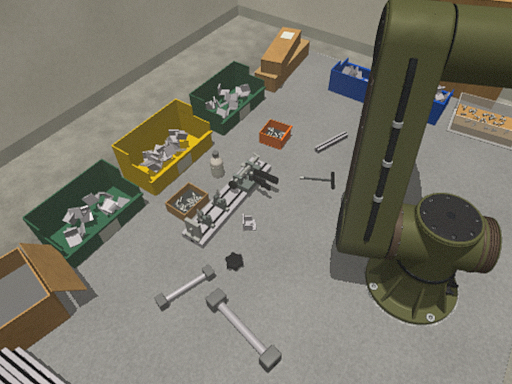

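View pics/top0.png

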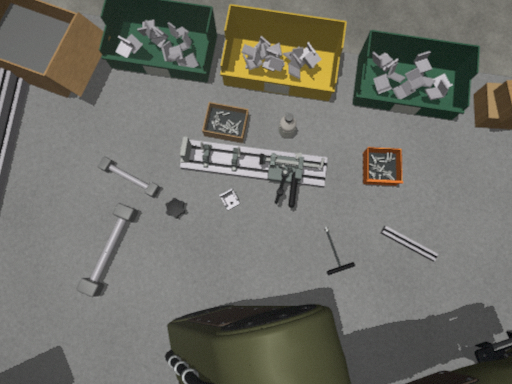

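View pics/wrist0.png

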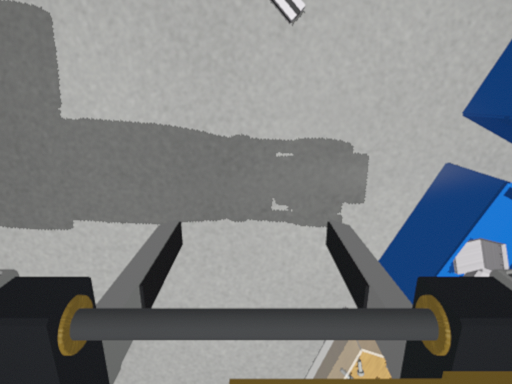

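```bash
cat > h.py <<'E'
import numpy as np, cv2
from scipy.spatial.transform import Rotation as R
from cell import telemetry, camera, calibration
def K(c): 
    f=192/np.tan(np.radians(c["fov_y"]/2)); return f
def pix2w(c,u,v,z):
    f=K(c); d=R.from_euler("xyz",c["attitude"]).apply([(u-c["cx"])/f,(v-c["cy"])/f,1.])
    p=np.array(c["position"]); return p+d*(z-p[2])/d[2]
def w2pix(c,P):
    f=K(c); q=R.from_euler("xyz",c["attitude"]).inv().apply(np.atleast_2d(P)-c["position"])
    return np.c_[c["cx"]+f*q[:,0]/q[:,2], c["cy"]+f*q[:,1]/q[:,2]]
def crop(img,x0,y0,x1,y1,s,name):
    o=cv2.resize(img[y0:y1,x0:x1,::-1],None,fx=s,fy=s,interpolation=cv2.INTER_CUBIC); cv2.imwrite("pics/"+name,o)
E
python3 - <<'E'
from h import *
t=cv2.imread("pics/top0.png")[:,:,::-1]; s=cv2.imread("pics/side0.png")[:,:,::-1]
crop(t,170,120,340,220,4.5,"tj.png"); crop(t,70,140,220,300,3.7,"ts.png"); crop(s,140,140,300,320,3.3,"sj.png")
c=calibration("top")
for p in [(104,162),(152,189),(123,212),(90,287)]: print(pix2w(c,*p,17))
for p in [(384,228),(436,257),(230,199),(177,208),(345,268),(384,166)]: print(pix2w(c,*p,17))
E
```

```text
[530.77015673 446.21672876  17.        ]
[478.8687271  302.73246399  17.        ]
[405.96063573 364.76422233  17.        ]
[204.81354727 403.57926498  17.        ]
[ 475.10654587 -318.10837698   17.        ]
[ 421.98465371 -458.2979358    17.        ]
[485.84368706  93.12161086  17.        ]
[439.40431141 226.82343105  17.        ]
[ 356.28092576 -229.47081812   17.        ]
[ 642.54191016 -301.37025607   17.        ]
```

View pics/tj.png

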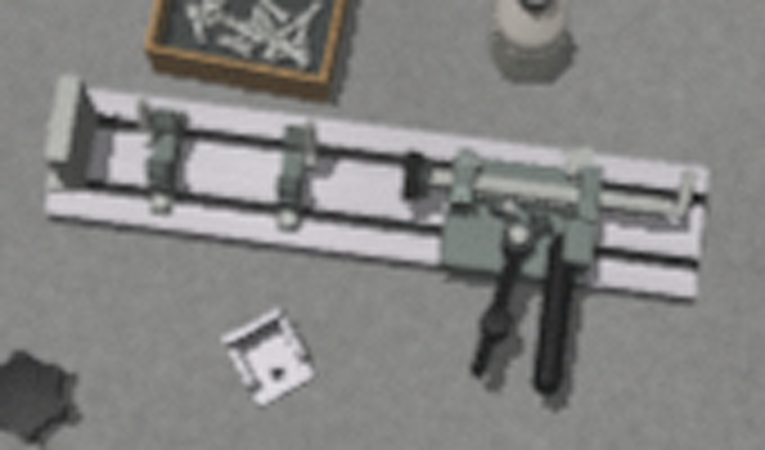

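View pics/ts.png

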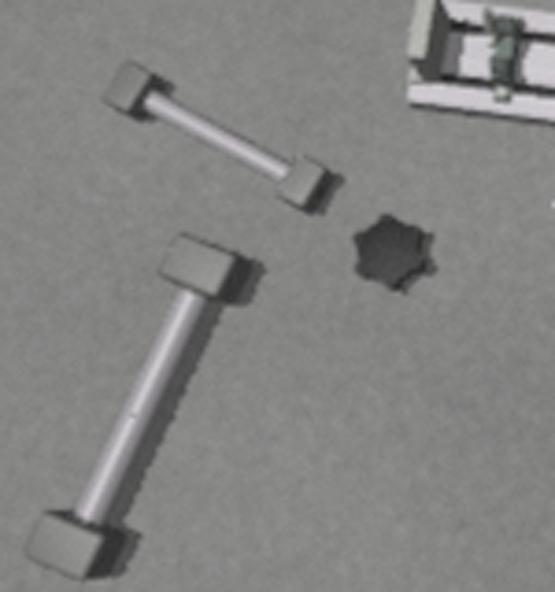

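View pics/sj.png

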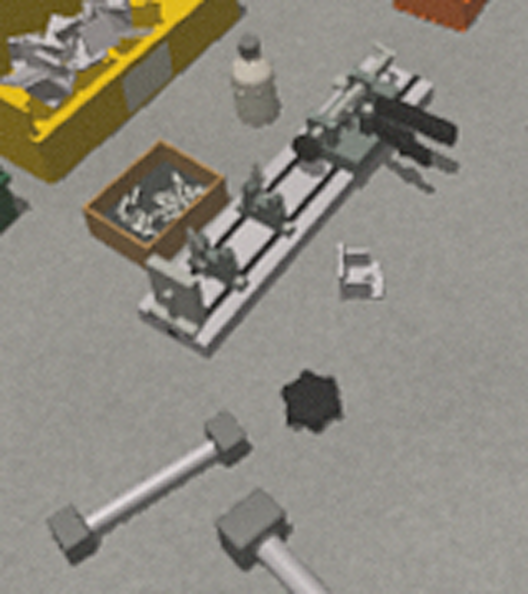

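```bash
cat >> h.py <<'E'
def jT(p,x,y,a):
    p=np.atleast_2d(p).astype(float); c,s=np.cos(a),np.sin(a)
    return np.c_[x+c*p[:,0]-s*p[:,1], y+s*p[:,0]+c*p[:,1], p[:,2]]
E
python3 - <<'E'
from h import *
from scipy.optimize import least_squares
t=calibration("top"); s=calibration("side")
J=np.array([(-40,195,22),(-40,-195,22),(40,-195,22)])
U=np.array([(48,217),(695,298),(711,166)])/4.5+[170,120]
# side: corner bottom near left end etc (crop 3.3, off 140,140)
JS=np.array([(-40,195,22),(-40,-195,22),(40,-195,22)])
US=np.array([(207,347),(434,92),(390,57)])/3.3+[140,140]
for w in (0,1,2):
    def f(q):
        r=[]
        if w!=1: r.append((w2pix(t,jT(J,*q))-U).ravel())
        if w!=0: r.append((w2pix(s,jT(JS[:2],*q))-US[:2]).ravel())
        return np.concatenate(r)
    q=least_squares(f,[550,0,0]).x; print(q,f(q).round(1), jT([(0,88,60)],*q))
# strut top block face centres z=34 and bottoms
a=pix2w(t,130/3.7+70,87/3.7+140,34); b=pix2w(t,303/3.7+70,184/3.7+140,34)
print(a,b,(a+b)/2,np.linalg.norm(a-b),np.arctan2(*(a-b)[[1,0]]))
E
```

```text
[5.93448828e+02 4.56599358e+01 3.70625150e-02] [-0.5 -0.1  0.7 -0.3 -0.2  0.4] [[590.18807375 133.59950303  60.        ]]
[5.89410441e+02 5.13651213e+01 2.13883918e-02] [-0.5  0.8  0.6 -1.3] [[587.52840572 139.34499364  60.        ]]
[5.92848460e+02 4.71070787e+01 3.29087378e-02] [-1.1 -0.3  0.   0.2 -0.7  0.8  0.2 -0.5 -0.1 -2.7] [[589.95301333 135.05943163  60.        ]]
[523.50566147 435.00627014  34.        ] [474.04479796 297.6303205   34.        ] [498.77522971 366.31829532  34.        ] 146.00865919148978 1.225205164540373
```

```bash
cat >> h.py <<'E'
def rows(dst,dirjaw=None,R0=None,p0=None):
    """fractional row to reach TCP dst with tool x down, jaw axis angle dirjaw (world yaw of tool y), shorter of half-turns"""
    st=telemetry.read_state(); p0=st["eef_pos"]; R0=R.from_euler("xyz",st["eef_rot"])
    sh=R0.inv().apply(np.array(dst)-p0)/300
    out=[]
    for k in (0,np.pi):
        a=dirjaw+k; y=np.array([np.cos(a),np.sin(a),0]); x=np.array([0,0,-1.]); z=np.cross(x,y)
        rv=(R0.inv()*R.from_matrix(np.c_[x,y,z])).as_rotvec()/np.pi
        out.append(rv)
    for rv in out: print("rot",rv.round(4),"shift",sh.round(4))
E
python3 - <<'E'
from h import *
st=telemetry.read_state(); M=R.from_euler("xyz",st["eef_rot"]).as_matrix(); print(M.round(3))
print("jaw angle",np.arctan2(M[1,1],M[0,1]), st["joints"].round(3))
rows((498.8,366.3,150),1.225-np.pi/2)
E
```

```text
[[-0.     0.445 -0.896]
 [ 0.001 -0.896 -0.445]
 [-1.    -0.001 -0.   ]]
jaw angle -1.1100363418159183 [-1.177  0.3    1.521  0.     1.321 -0.067]
rot [-2.433e-01 -1.000e-04  2.000e-04] shift [ 0.2121 -2.187  -2.0321]
rot [7.567e-01 3.000e-04 2.000e-04] shift [ 0.2121 -2.187  -2.0321]
```

```bash
python3 -m handwheel '[[0,0,0,0,-0.5,-0.46,0.6],[0,0,0,0,-1,-0.93,0.6],[0,0,0,0,-1,-0.93,0.6],[0,0,0,0,-1,-0.93,0.6],[-0.12,0,0,0,-1,-0.93,0.6],[-0.243,0,0,0,-1,-0.93,0.6],[-0.243,0,0,0,-1,-0.93,0.6],[-0.243,0,0,0,-1,-0.93,0.6],[-0.243,0,0,0,-1,-0.93,0.6]]' 40
python3 - <<'E'
from h import *
rows((498.8,366.3,150),1.225-np.pi/2)
print(telemetry.read_state()["joints"].round(3))
E
```

```text
clock: 1.27
eef_pos: [361.0, -99.4, 213.2]
eef_rot: [-2.27, 1.57, 2.096]
wrist_force: [-0.2, 0.2, 0.1]
finger_gap: 56.3
rot [-0.0001 -0.0002  0.0002] shift [ 0.2119 -0.0946 -1.616 ]
rot [9.999e-01 4.000e-04 3.000e-04] shift [ 0.2119 -0.0946 -1.616 ]
[-3.670e-01 -1.050e-01  1.966e+00  1.000e-03  1.281e+00 -2.100e-02]
```

```bash
python3 -m handwheel '[[0,0,0,0,0,-0.2,0.6],[0,0,0,0,-0.09,-0.4,0.6],[0,0,0,0,-0.09,-0.6,0.6],[0,0,0,0,-0.09,-0.8,0.6],[0,0,0,0,-0.09,-1,0.6],[0,0,0,0,-0.09,-1,0.6],[0,0,0,0,-0.09,-1,0.6]]'
python3 - <<'E'
from h import *
c=calibration("wrist"); im=camera("wrist"); cv2.imwrite("pics/w1.png",im[:,:,::-1])
print(telemetry.read_state()["eef_pos"],c["position"],c["attitude"])
rows((498.8,366.3,100),1.225-np.pi/2)
E
```

```text
clock: 2.15
eef_pos: [437.3, 191.2, 213.1]
eef_rot: [-1.47, 1.569, 2.893]
wrist_force: [-0.0, 0.2, -0.3]
finger_gap: 56.2
[437.31542521 190.86956292 213.36336882] [466.25576577 268.22140833 384.54044398] [ 2.85577953e+00 -1.86608052e-04 -3.49143381e-01]
rot [-0.0012 -0.0001  0.0003] shift [ 0.3781 -0.0073 -0.6195]
rot [9.988e-01 4.000e-04 1.000e-04] shift [ 0.3781 -0.0073 -0.6195]
```

View pics/w1.png

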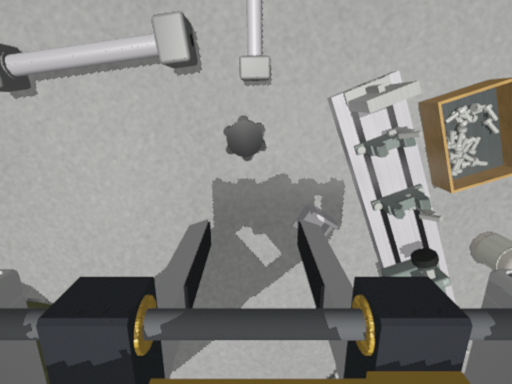

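```bash
python3 - <<'E'
from h import *
from scipy.optimize import least_squares
c=calibration("wrist")
im=cv2.imread("pics/w1.png")[:,:,::-1]
crop(im,225,0,285,90,6,"w1a.png"); crop(im,320,60,450,290,2.5,"w1b.png")
E
```

```text
(no output)
```

View pics/w1a.png

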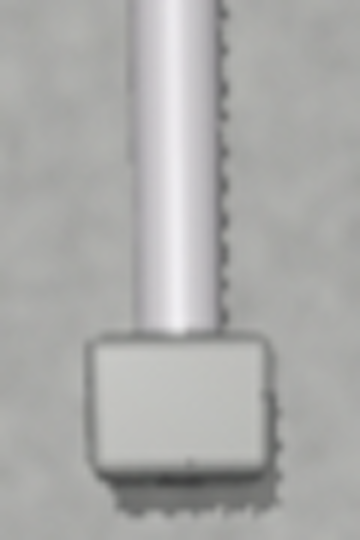

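View pics/w1b.png

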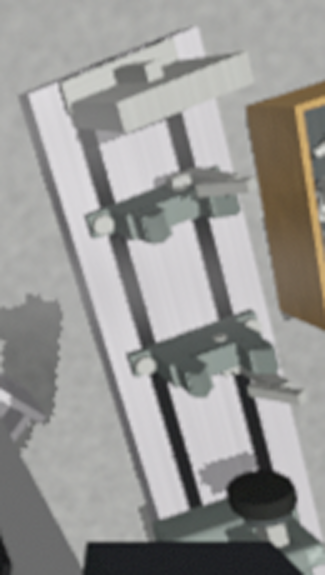

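```bash
python3 - <<'E'
from h import *
from scipy.optimize import least_squares
t=calibration("top"); s=calibration("side")
w={'fov_y':calibration("wrist")["fov_y"],'cx':calibration("wrist")["cx"],'cy':calibration("wrist")["cy"],'position':np.array([466.25576577,268.22140833,384.54044398]),'attitude':np.array([2.85577953,-1.86608052e-04,-.349143381])}
b=pix2w(w,255.3,67.2,34); print("near block",b)
q1=pix2w(w,225+174/6,0,17);q2=pix2w(w,225+177/6,50,17);print(q1,q2,np.arctan2(*(q1-q2)[[1,0]]))
A=pix2w(w,328.8,98,22);B=pix2w(w,398,71.2,22);C=pix2w(w,382,276,22)
print(A,B,np.linalg.norm(A-B),C, "yaw from edge",np.arctan2(*(A-C)[[1,0]])-np.pi/2,np.arctan2(*(B-A)[[1,0]]))
for q in ([593.45,45.66,.037],[592.8,47.1,.033]):
  print(jT([(-40,195,22),(40,195,22)],*q), w2pix(w,jT([(-40,195,22),(40,195,22),(0,48,60)],*q)))
E
```

```text
near block [479.90660999 300.74831276  34.        ]
[502.25356037 366.26865527  17.        ] [485.86437734 319.57843881  17.        ] 1.233213430025381
[549.04495411 241.51756939  22.        ] [630.58282771 242.69792131  22.        ] 81.54641661663527 [553.21265258 -10.02847517  22.        ] yaw from edge 0.01656681655454051 0.014475107467774116
[[546.26402299 239.04687539  22.        ]
 [626.20926923 242.00620006  22.        ]] [[327.07864573 100.94540822]
 [394.32455222  73.22735459]
 [407.68635007 210.37345876]]
[[546.38794591 240.6740717   22.        ]
 [626.34438987 243.31359257  22.        ]] [[326.79254143  99.53321115]
 [394.1905424   72.02401066]
 [407.03458884 209.39327784]]
```

```bash
python3 -m handwheel '[[0,0,0,0,-0.01,-0.3,0.6],[0,0,0,0,-0.01,-0.62,0.6],[0,0,0,0.2,-0.01,-0.62,0.6],[0,0,0,0.42,-0.01,-0.62,0.6],[0,0,0,0.42,-0.01,-0.62,0.6],[0,0,0,0.42,-0.01,-0.62,0.6],[0,0,0,0.42,-0.01,-0.62,0.6]]'
python3 - <<'E'
from h import *
c=calibration("wrist"); im=camera("wrist"); cv2.imwrite("pics/w2.png",im[:,:,::-1])
st=telemetry.read_state()
print(st["eef_pos"],c["position"],c["attitude"],np.abs(st["qd"]).max())
M=R.from_euler("xyz",st["eef_rot"]).as_matrix(); print(w2pix(c,[st["eef_pos"],st["eef_pos"]+80*M[:,0]+25*M[:,1]]))
for P in ([523.5,435,34],[474,297.6,34],[479.9,300.7,34]): print(w2pix(c,P))
E
```

```text
clock: 3.08
eef_pos: [499.3, 366.5, 90.3]
eef_rot: [2.747, 1.567, 0.825]
wrist_force: [1.0, -0.3, 0.7]
finger_gap: 56.5
[499.17520187 366.60992623  90.24475308] [527.74699223 443.05324738 262.04401878] [ 2.85913757 -0.00288678 -0.35069852] 0.006876497733512919
[[252.09835843 237.58740185]
 [280.77567448 197.90651641]]
[[251.25729641 114.70179129]]
[[252.47131757 286.45122196]]
[[257.60426737 281.5107528 ]]
```

View pics/w2.png

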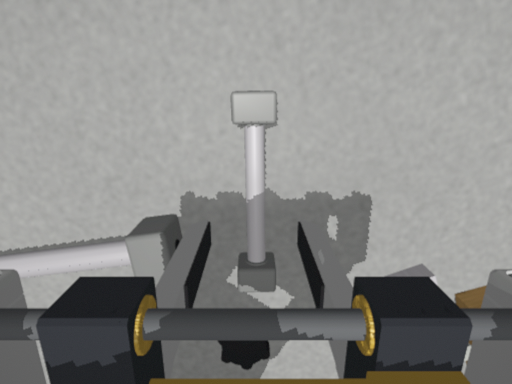

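```bash
python3 - <<'E'
from h import *
im=cv2.imread("pics/w2.png")[:,:,::-1]
crop(im,215,80,295,300,2.7*1,"w2a.png")
c=calibration("wrist")
a=pix2w(c,254.5,108,34); b=pix2w(c,257,270,34); print(a,b,(a+b)/2,np.linalg.norm(a-b),np.arctan2(*(a-b)[[1,0]]))
E
```

```text
[527.29569472 438.81703295  34.        ] [483.21391683 311.70624119  34.        ] [505.25480578 375.26163707  34.        ] 134.5375654761041 1.2369768448027172
```

View pics/w2a.png

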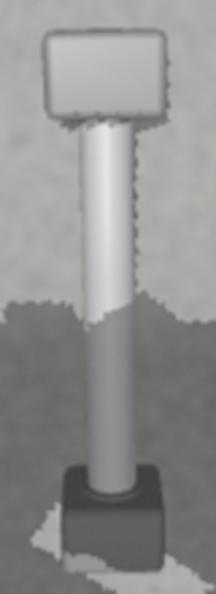

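```bash
python3 - <<'E'
from h import *
im=cv2.imread("pics/w2.png")[:,:,::-1]
g=cv2.convertScaleAbs(im[250:300,220:295,::-1],alpha=2.2,beta=-60)
cv2.imwrite("pics/w2b.png",cv2.resize(g,None,fx=9,fy=9,interpolation=cv2.INTER_CUBIC))
c=calibration("wrist")
a=pix2w(c,254.5,107.5,34); b=pix2w(c,257,281.5,34); print(a,b,(a+b)/2,np.linalg.norm(a-b),np.arctan2(*(a-b)[[1,0]]))
E
```

```text
[527.41722423 439.15017051  34.        ] [479.36200025 301.07059246  34.        ] [503.38961224 370.11038149  34.        ] 146.20285368737132 1.2358815460294406
```

View pics/w2b.png

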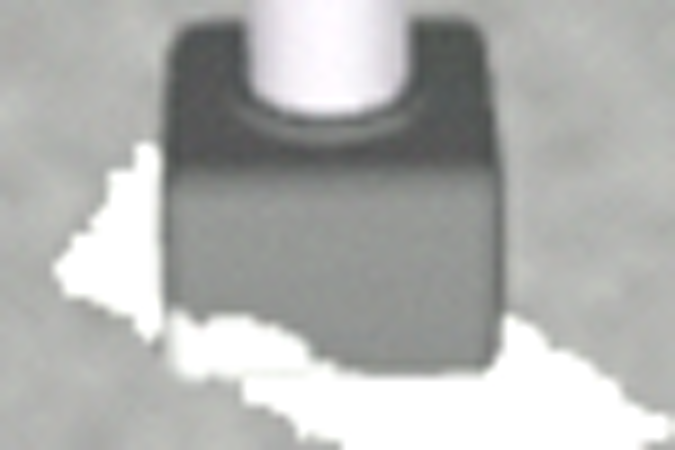

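```bash
python3 - <<'E'
from h import *
rows((502.5,370,12),1.235-np.pi/2)
E
```

```text
rot [-0.0047 -0.0011 -0.0005] shift [ 0.2609  0.0061 -0.0135]
rot [ 9.953e-01 -7.000e-04  1.700e-03] shift [ 0.2609  0.0061 -0.0135]
```

```bash
python3 -m handwheel '[[-0.005,-0.001,0,0.05,0.006,-0.0135,0.45],[-0.005,-0.001,0,0.14,0.006,-0.0135,0.45],[-0.005,-0.001,0,0.2,0.006,-0.0135,0.45],[-0.005,-0.001,0,0.24,0.006,-0.0135,0.45],[-0.005,-0.001,0,0.26,0.006,-0.0135,0.45],[-0.005,-0.001,0,0.26,0.006,-0.0135,0.45]]'
python3 - <<'E'
from h import *
c=calibration("wrist"); im=camera("wrist"); cv2.imwrite("pics/w3.png",im[:,:,::-1])
st=telemetry.read_state(); print(st["eef_pos"],st["joints"])
E
```

```text
clock: 3.88
eef_pos: [502.6, 370.1, 12.3]
eef_rot: [1.743, 1.569, -0.162]
wrist_force: [-0.9, 0.3, 0.5]
finger_gap: 42.5
[502.68703919 370.16079829  12.71264419] [ 5.76505916e-01  6.82197135e-01  1.45632675e+00 -1.27071647e-03
  1.00135987e+00  9.11914004e-01]
```

View pics/w3.png

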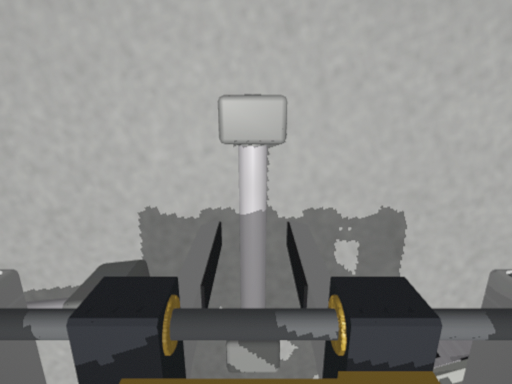

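```bash
python3 -m handwheel '[[0,0,0,0,0,0,0],[0,0,0,0,0,0,0],[0,0,0,0,0,0,0],[0,0,0,0,0,0,0],[0,0,0,0,0,0,0]]' 45
python3 - <<'E'
from h import *
c=calibration("wrist"); im=camera("wrist"); cv2.imwrite("pics/w4.png",im[:,:,::-1])
st=telemetry.read_state(); print(st["eef_pos"],st["wrist_force"],st["finger_gap"])
a=pix2w(c,252.5,119,34);print(a)
E
```

```text
clock: 4.55
eef_pos: [502.8, 370.2, 13.0]
eef_rot: [2.019, 1.569, 0.114]
wrist_force: [-1.1, -0.9, 3.2]
finger_gap: 14.7
[502.77223006 370.2126848   12.94892154] [-0.5248392  -0.48866896  4.3615992 ] 14.86298142902262
[527.19859396 439.79446947  34.        ]
```

View pics/w4.png

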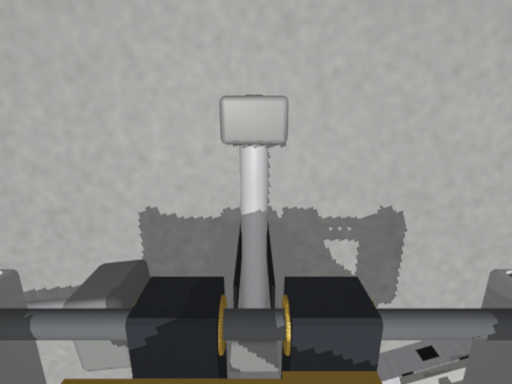

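```bash
python3 -m handwheel '[[0,0,0,-0.1,0,0,0],[0,0,0,-0.25,0,0,0],[0,0,0,-0.4,0,0,0],[0,0,0,-0.5,0,0,0],[0,0,0,-0.5,0,0,0],[0,0,0,-0.5,0,0,0]]' 45
python3 - <<'E'
from h import *
st=telemetry.read_state(); print(st["eef_pos"],st["wrist_force"],st["moment"],st["finger_gap"])
rows((592,134,160),0.03)
E
```

```text
clock: 5.35
eef_pos: [501.9, 369.8, 160.9]
eef_rot: [0.388, 1.57, -1.517]
wrist_force: [-0.1, -0.0, -1.9]
finger_gap: 14.9
[501.88258458 369.81353639 160.93293575] [-0.09558099 -0.02444286 -1.92803567] [-0.04623774 -0.07942305 -0.00058925] 14.864780839719556
rot [-1.161e-01  4.000e-04 -1.000e-04] shift [0.0041 0.542  0.6437]
rot [ 8.839e-01 -1.000e-04 -5.000e-04] shift [0.0041 0.542  0.6437]
```

```bash
python3 -m handwheel '[[-0.02,0,0,0,0.12,0.14,0],[-0.04,0,0,0,0.24,0.28,0],[-0.06,0,0,0,0.36,0.42,0],[-0.08,0,0,0,0.46,0.54,0],[-0.1,0,0,0,0.52,0.62,0],[-0.116,0,0,0,0.542,0.644,0],[-0.116,0,0,0,0.542,0.644,0],[-0.116,0,0,0,0.542,0.644,0]]' 45
python3 - <<'E'
from h import *
c=calibration("wrist"); im=camera("wrist"); cv2.imwrite("pics/w5.png",im[:,:,::-1])
st=telemetry.read_state(); print(st["eef_pos"],st["wrist_force"],st["finger_gap"])
print(c)
for n in("top","side"): cv2.imwrite(f"pics/{n}5.png",camera(n)[:,:,::-1])
E
```

```text
clock: 6.35
eef_pos: [591.5, 134.4, 160.2]
eef_rot: [-0.849, 1.569, -2.391]
wrist_force: [0.6, -0.3, -2.2]
finger_gap: 15.0
[591.54833697 134.53891392 160.47330134] [-0.57348257  0.14352292 -1.25042911] 14.91939581819368
{'fov_y': 65.31454423102994, 'cx': 253.79974579614003, 'cy': 188.9347437777813, 'position': array([589.89355152, 216.64098917, 331.52697759]), 'attitude': array([ 2.85395054e+00, -4.18760880e-05,  2.90328383e-02])}
```

View pics/w5.png

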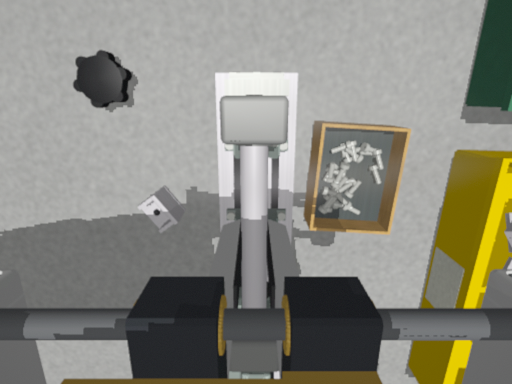

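View pics/side5.png

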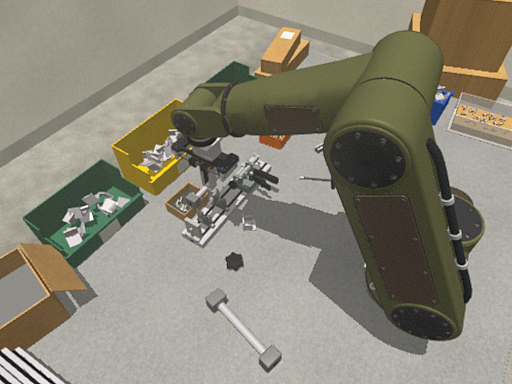

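```bash
python3 - <<'E'
from h import *
im=cv2.imread("pics/w5.png")[:,:,::-1]
crop(im,200,55,315,245,3.1,"w5a.png")
E
```

```text
(no output)
```

View pics/w5a.png

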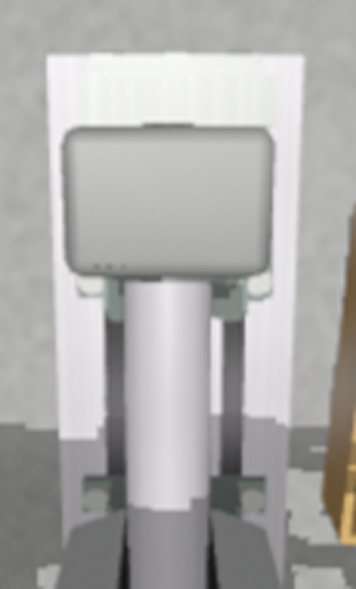

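```bash
python3 - <<'E'
from h import *
c=calibration("wrist"); st=telemetry.read_state()
P=lambda u,v,z: pix2w(c,200+u/3.1,55+v/3.1,z)
A=P(46,57,22);B=P(305,57,22);C=P(61,500,22);D=P(285,500,22)
print(A,B,np.linalg.norm(A-B));print(C,D,np.linalg.norm(C-D))
m1=(A+B)/2;m2=(C+D)/2;print("mid",m1,m2,"yaw",np.arctan2(*(m1-m2)[[1,0]])-np.pi/2, np.arctan2(*(B-A)[[1,0]]))
yw=np.arctan2(*(m1-m2)[[1,0]])-np.pi/2
u=np.array([-np.sin(yw),np.cos(yw),0]);
print("seat (195-88=107 back)",m1-107*u)
# screws on forks: y 88+-38; height? try z 60
b=P(168,201,182);print("block",b, "centre of strut",b-np.array([-np.sin(.03),np.cos(.03),0])*73, "TCP",st["eef_pos"])
E
```

```text
[551.70212493 240.65979994  22.        ] [632.6671107  243.09559246  22.        ] 81.00161730338299
[556.0468322   92.25848401  22.        ] [636.22502229  94.6251602   22.        ] 80.21311191114357
mid [592.18461782 241.8776962   22.        ] [596.13592725  93.44182211  22.        ] yaw 0.026613354370570885 0.030075446036079794
seat (195-88=107 back) [595.0319106  134.91558645  22.        ]
block [590.48133257 207.59627589 182.        ] centre of strut [592.67100408 134.62912342 182.        ] TCP [591.71187014 134.50153932 160.92227051]
```

```bash
python3 - <<'E'
from h import *
rows((594,130.5,105),0.028)
E
```

```text
rot [0.0006 0.0004 0.0001] shift [0.1864 0.0073 0.0133]
rot [-9.994e-01 -2.000e-04  6.000e-04] shift [0.1864 0.0073 0.0133]
```

```bash
python3 -m handwheel '[[0.0006,0,0,0.05,0.0073,0.0133,0],[0.0006,0,0,0.12,0.0073,0.0133,0],[0.0006,0,0,0.17,0.0073,0.0133,0],[0.0006,0,0,0.186,0.0073,0.0133,0],[0.0006,0,0,0.186,0.0073,0.0133,0]]' 45
python3 - <<'E'
from h import *
c=calibration("wrist"); im=camera("wrist"); cv2.imwrite("pics/w6.png",im[:,:,::-1])
st=telemetry.read_state(); print(st["eef_pos"],st["wrist_force"],st["finger_gap"])
crop(im,180,20,330,250,2.5,"w6a.png")
im=camera("side"); cv2.imwrite("pics/side6.png",im[:,:,::-1]); crop(im,150,130,300,270,5,"side6a.png")
E
```

```text
clock: 7.12
eef_pos: [594.1, 130.5, 105.1]
eef_rot: [-0.335, 1.569, -1.878]
wrist_force: [0.1, -0.4, -1.8]
finger_gap: 14.9
[594.23753179 130.57672042 105.54717595] [ 0.4521607  -0.06113842 -2.21572521] 14.633660687689353
```

View pics/w6a.png

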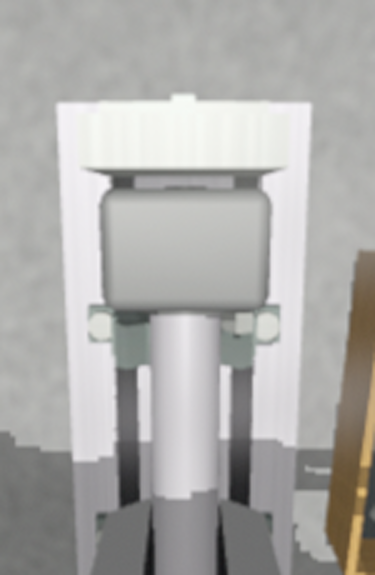

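View pics/side6a.png

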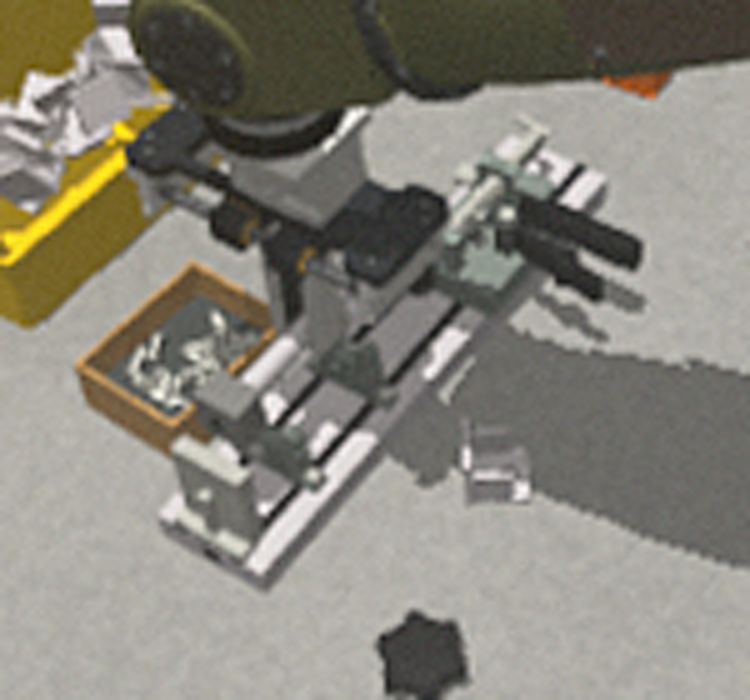

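```bash
python3 - <<'E'
from h import *
c=calibration("wrist"); st=telemetry.read_state()
P=lambda u,v,z: pix2w(c,180+u/2.5,20+v/2.5,z)
A=P(57,103,22);B=P(311,103,22);print(A,B,np.linalg.norm(A-B))
m1=(A+B)/2; yw=.029; u=np.array([-np.sin(yw),np.cos(yw),0]); print("seat",m1-107*u)
zt=105.3+4.5+17
e1=P(186,190,zt);e2=P(186,307,zt);print(e1,e2,e1-e2,"strut mid",e1-85*u,"/",e2-61*u)
l=P(153,400,zt-17);r=P(217,400,zt-17);print(l,r,np.linalg.norm(l-r),(l+r)/2)
for z in(75,85,95):print("stop inner",P(184,167,z)-85*u)
print(P(100,325,60),P(266,325,60),(P(100,325,60)+P(266,325,60))/2-38*u)
E
```

```text
[551.97160614 241.28933369  22.        ] [632.07334372 243.56199507  22.        ] 80.13397128444355
seat [595.12504001 135.47065473  22.        ]
[592.99625068 214.81955198 126.8       ] [593.63774434 192.45340771 126.8       ] [-0.64149366 22.36614427  0.        ] strut mid [595.46090519 129.85529197 126.8       ] / [595.4064964  131.47905641 126.8       ]
[586.77023653 168.52995919 109.8       ] [601.54643476 168.93667671 109.8       ] 14.781794659390032 [594.15833565 168.73331795 109.8       ]
stop inner [594.98371285 136.15621211  75.        ]
stop inner [594.97931855 135.74393501  85.        ]
stop inner [594.97492425 135.33165791  95.        ]
[569.30050199 177.49908196  60.        ] [617.61349963 178.84011141  60.        ] [594.55884635 140.18557457  60.        ]
```

```bash
python3 -m handwheel '[[0,0,0,0.04,0,-0.002,0],[0,0,0,0.07,0,-0.002,0],[0,0,0,0.09,0,-0.002,0],[0,0,0,0.1,0,-0.002,0],[0,0,0,0.11,0,-0.002,0],[0,0,0,0.12,0,-0.002,0],[0,0,0,0.13,0,-0.002,0],[0,0,0,0.13,0,-0.002,0]]' 50
python3 - <<'E'
from h import *
st=telemetry.read_state(); print(st["eef_pos"],st["wrist_force"],st["moment"],st["finger_gap"])
E
```

```text
clock: 8.22
eef_pos: [593.4, 131.2, 66.2]
eef_rot: [-0.984, 1.569, -2.527]
wrist_force: [-6.8, 0.5, -2.2]
finger_gap: 14.9
[593.42940286 131.17918049  66.15001301] [-6.80777335  0.47879676 -2.15491792] [ 0.0509131   1.09877684 -0.00754375] 14.879438380251013
```

```bash
python3 -m handwheel '[[0,0,0,0.01,0,0,0],[0,0,0,0.02,0,0,0],[0,0,0,0.026,0,0,0],[0,0,0,0.03,0,0,0],[0,0,0,0.034,0,0,0],[0,0,0,0.034,0,0,0]]' 50
python3 - <<'E'
from h import *
st=telemetry.read_state(); print(st["eef_pos"],st["wrist_force"],st["moment"],st["finger_gap"])
E
```

```text
clock: 8.98
eef_pos: [593.6, 131.1, 56.0]
eef_rot: [-0.845, 1.569, -2.388]
wrist_force: [-0.8, 0.4, -0.5]
finger_gap: 14.8
[593.60484219 131.1310973   56.04305606] [-0.79980069  0.43923407 -0.54590927] [-0.01332484 -0.06255724  0.00430086] 14.780716094504545
```

```bash
python3 -m handwheel '[[0,0,0,0.004,0,0,0],[0,0,0,0.008,0,0,0],[0,0,0,0.008,0,0,0]]' 50
python3 - <<'E'
from h import *
st=telemetry.read_state(); print(st["eef_pos"],st["wrist_force"],st["moment"],st["finger_gap"])
c=calibration("wrist"); im=camera("wrist"); crop(im,160,20,340,250,2.5,"w7a.png")
E
```

```text
clock: 9.35
eef_pos: [593.8, 131.2, 55.7]
eef_rot: [-0.303, 1.57, -1.845]
wrist_force: [-10.5, -1.9, 17.8]
finger_gap: 14.6
[593.84109399 131.16024329  55.66146092] [-10.47435209  -1.88141347  17.75007757] [-0.35818194  1.86266629  0.00617919] 14.641778551083275
```

View pics/w7a.png

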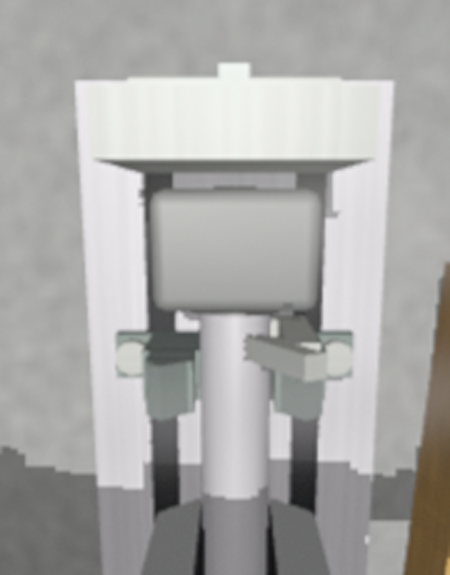

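```bash
python3 -m handwheel '[[0,0,0,-0.002,0,0,0.1],[0,0,0,-0.002,0,0,0.4],[0,0,0,-0.002,0,0,0.4],[0,0,0,-0.002,0,0,0.4],[0,0,0,-0.05,0,0,0.4],[0,0,0,-0.15,0,0,0.4],[0,0,0,-0.28,0,0,0.4],[0,0,0,-0.35,0,0,0.4],[0,0,0,-0.35,0,0,0.4],[0,0,0,-0.35,0,0,0.4]]' 20
python3 - <<'E'
from h import *
st=telemetry.read_state(); print(st["eef_pos"],st["wrist_force"],st["moment"],st["finger_gap"],st["joints"])
c=calibration("wrist"); print(c); im=camera("wrist"); crop(im,0,0,512,384,1.5,"w8.png")
im=camera("side"); crop(im,150,130,300,270,5,"side8a.png")
im=camera("top"); crop(im,170,120,340,220,4.5,"top8a.png")
E
```

```text
clock: 10.65
eef_pos: [593.5, 131.2, 159.9]
eef_rot: [-0.846, 1.569, -2.389]
wrist_force: [-0.3, 0.4, 0.1]
finger_gap: 37.2
[593.47086057 131.22242349 159.85327693] [-0.27494521  0.4013382   0.13299556] [ 0.00416826 -0.07180969  0.00797604] 37.247556725420246 [ 1.57829256e-01  4.74250106e-01  1.40807294e+00 -1.14839222e-03
  1.26088680e+00  1.30041310e-01]
{'fov_y': 65.31454423102994, 'cx': 253.79974579614003, 'cy': 188.9347437777813, 'position': array([591.93182746, 213.46851106, 331.22673792]), 'attitude': array([ 2.85402828e+00, -1.64392327e-04,  2.82059613e-02])}
```

View pics/w8.png

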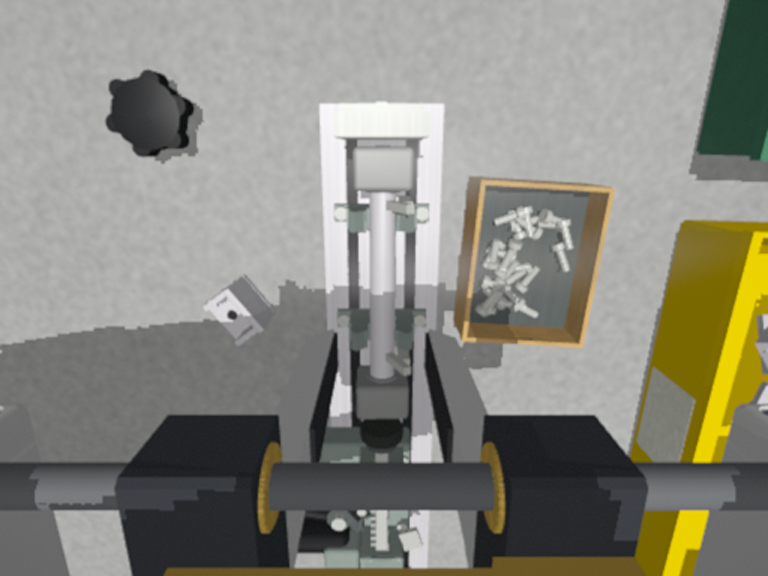

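View pics/side8a.png

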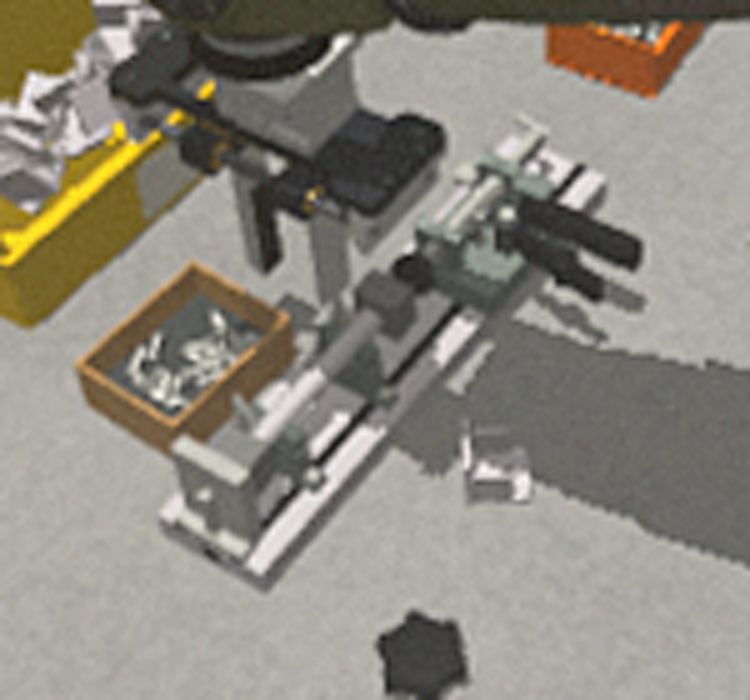

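View pics/top8a.png

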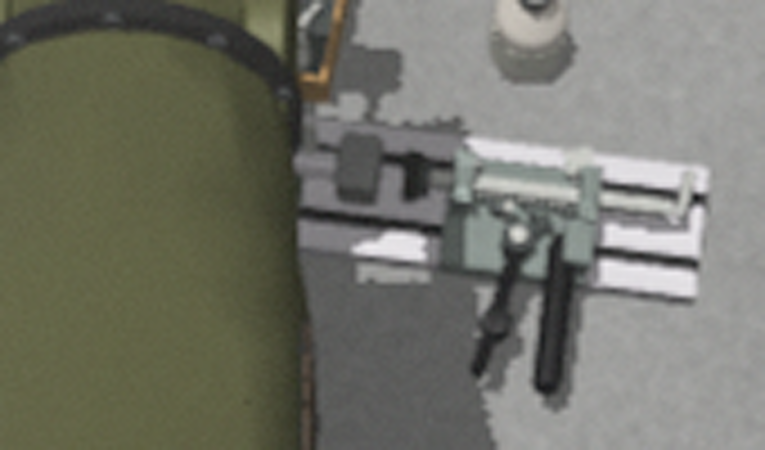

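```bash
python3 - <<'E'
from h import *
t=calibration("top")
P=lambda u,v,z: pix2w(t,170+u/4.5,120+v/4.5,z)
q=np.array([596.2,47.5]); a=.029; Rm=np.array([[np.cos(a),-np.sin(a)],[np.sin(a),np.cos(a)]])
qt=np.array([593.4,45.7])
at=.037;Rt=np.array([[np.cos(at),-np.sin(at)],[np.sin(at),np.cos(at)]])
for n,u,v,z in [("swell",495,320,72),("trig end",478,372,72),("pin",518,233,75),("handle end",546,390,72),("hand L",537,345,72),("hand R",566,345,72),("pad",412,176,60)]:
    w=P(u,v,z)[:2]; print(n,w,"jig(top)",Rt.T@(w-qt))
E
```

```text
swell [516.63365571 -33.12382884] jig(top) [-79.62961999 -75.93017337]
trig end [485.79168622 -28.22098642] jig(top) [-110.26911678  -69.88979405]
pin [567.75195891 -38.31978907] jig(top) [-28.73850994 -83.01352308]
handle end [481.86683015 -67.1538846 ] jig(top) [-115.63147517 -108.65085916]
hand L [506.3143832  -58.48006439] jig(top) [ -90.87979643 -100.88732859]
hand R [508.94696621 -74.50574396] jig(top) [ -88.84183008 -116.99942318]
pad [595.38218635  26.62983961] jig(top) [  1.27539474 -19.13043251]
```

```bash
python3 - <<'E'
from h import *
rows((519,-47.3,150),.029-np.pi/2)
E
```

```text
rot [4.997e-01 8.000e-04 2.000e-04] shift [ 0.0333 -0.2649  0.5878]
rot [-5.003e-01 -2.000e-04  8.000e-04] shift [ 0.0333 -0.2649  0.5878]
```

```bash
python3 -m handwheel '[[0.05,0,0,0,-0.04,0.1,0.7],[0.1,0,0,0,-0.1,0.22,0.7],[0.15,0,0,0,-0.16,0.35,0.7],[0.2,0,0,0,-0.22,0.48,0.7],[0.25,0,0,0,-0.265,0.56,0.7],[0.3,0,0,0,-0.265,0.588,0.7],[0.35,0,0,0.033,-0.265,0.588,0.7],[0.4,0,0,0.033,-0.265,0.588,0.7],[0.45,0,0,0.033,-0.265,0.588,0.7],[0.5,0.001,0,0.033,-0.265,0.588,0.7],[0.5,0.001,0,0.033,-0.265,0.588,0.7],[0.5,0.001,0,0.033,-0.265,0.588,0.7]]' 20
python3 - <<'E'
from h import *
st=telemetry.read_state(); print(st["eef_pos"],st["wrist_force"],st["finger_gap"],st["joints"].round(3))
c=calibration("wrist"); print(c); im=camera("wrist"); cv2.imwrite("pics/w9.png",im[:,:,::-1]);crop(im,0,0,512,384,1.5,"w9b.png")
E
```

```text
clock: 12.3
eef_pos: [518.9, -47.3, 149.8]
eef_rot: [-0.926, 1.57, 2.248]
wrist_force: [-0.3, 0.0, -0.4]
finger_gap: 65.7
[518.87574904 -47.33866264 149.83054776] [-0.3367454   0.00444956 -0.4010758 ] 65.65754363136335 [-1.620e-01  2.990e-01  1.678e+00  1.000e-03  1.166e+00  1.377e+00]
{'fov_y': 65.31454423102994, 'cx': 253.79974579614003, 'cy': 188.9347437777813, 'position': array([601.98405612, -45.33279157, 321.24809912]), 'attitude': array([ 2.85643682e+00,  6.33954589e-04, -1.53910061e+00])}
```

View pics/w9b.png

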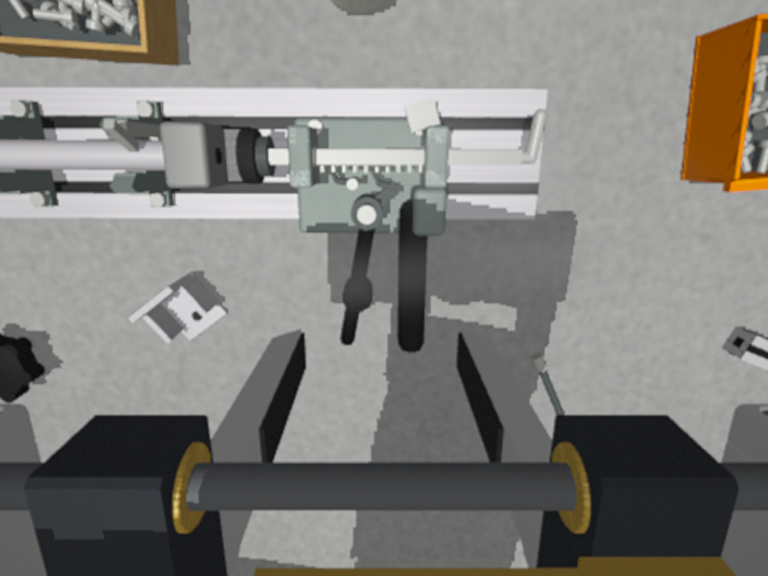

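```bash
python3 - <<'E'
from h import *
c=calibration("wrist")
im=cv2.imread("pics/w9.png")[:,:,::-1]; crop(im,205,130,315,240,5.4,"w9c.png"); crop(im,95,70,195,150,6,"w9d.png")
q=np.array([596.2,47.5]); a=.029; Rm=np.array([[np.cos(a),-np.sin(a)],[np.sin(a),np.cos(a)]])
for n,u,v,z in [("swell c",357,293,72),("swellL",343,293,65),("handL",398,293,65),("handR",426,293,65),("hend",411,350,60),("pin",367,214,75),("base TR",547,90,22),("base BR",535,216,22)]:
    w=pix2w(c,u/1.5,v/1.5,z)[:2]; print(n,w,"jig",Rm.T@(w-q))
E
```

```text
swell c [522.7220142  -33.89361392] jig [-75.80717444 -79.22882738]
swellL [520.23429804 -25.20002898] jig [-78.04176596 -70.46676418]
handL [521.26419204 -58.08492681] jig [ -77.96583337 -103.36769762]
handR [521.78843919 -74.82433304] jig [ -77.92718139 -120.11526646]
hend [482.11285598 -68.15194646] jig [-117.3926101  -112.29525477]
pin [569.12008048 -38.75727865] jig [-29.56964369 -85.43580241]
base TR [ 641.67581226 -146.49635817] jig [  39.83158516 -195.23340213]
base BR [ 564.20549644 -148.99595946] jig [ -37.67863495 -195.48562814]
```

View pics/w9c.png

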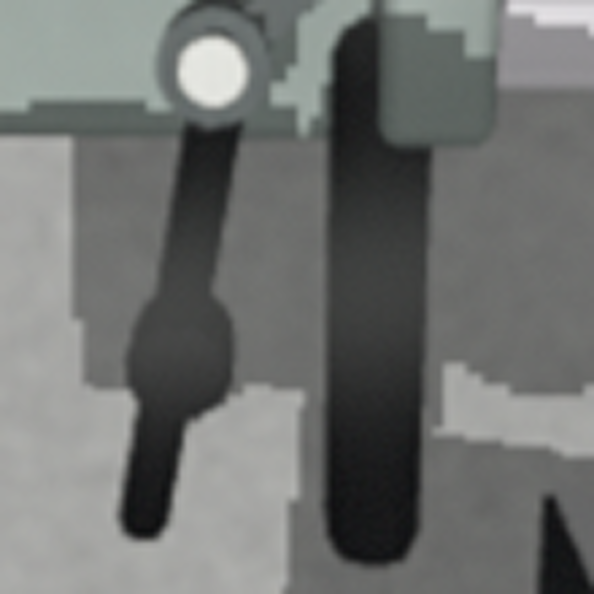

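View pics/w9d.png

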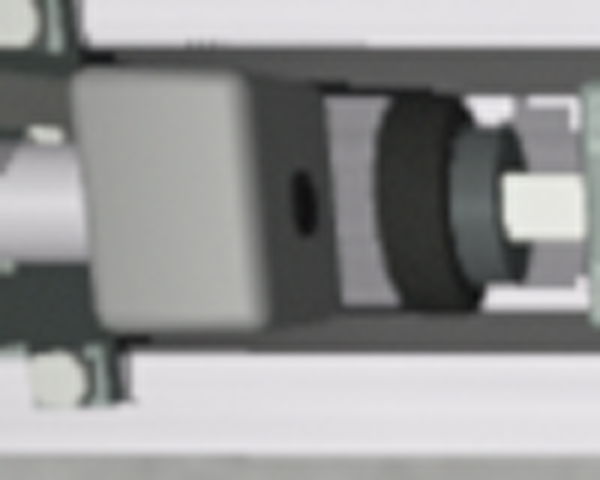

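```bash
python3 - <<'E'
from h import *
rows((519,-50,49),.029-np.pi/2)
E
```

```text
rot [0.0007 0.0001 0.0002] shift [ 3.363e-01  9.200e-03 -3.000e-04]
rot [-9.993e-01 -4.000e-04  2.000e-04] shift [ 3.363e-01  9.200e-03 -3.000e-04]
```

```bash
python3 -m handwheel '[[0,0,0,0.05,0.009,0,0.7],[0,0,0,0.13,0.009,0,0.7],[0,0,0,0.2,0.009,0,0.7],[0,0,0,0.26,0.009,0,0.7],[0,0,0,0.31,0.009,0,0.7],[0,0,0,0.336,0.009,0,0.7],[0,0,0,0.336,0.009,0,0.7]]' 13
python3 - <<'E'
from h import *
st=telemetry.read_state(); print(st["eef_pos"],st["wrist_force"],st["finger_gap"])
c=calibration("wrist"); print(c); im=camera("wrist"); cv2.imwrite("pics/w10.png",im[:,:,::-1]);crop(im,0,0,512,384,1.5,"w10b.png")
E
```

```text
clock: 13.22
eef_pos: [518.8, -50.0, 48.7]
eef_rot: [-0.657, 1.569, 2.516]
wrist_force: [0.7, -0.5, -0.7]
finger_gap: 65.9
[518.77052026 -49.961699    48.68651146] [ 0.69123005 -0.48272825 -0.66742107] 65.91296911600539
{'fov_y': 65.31454423102994, 'cx': 253.79974579614003, 'cy': 188.9347437777813, 'position': array([601.99537719, -48.0122728 , 220.06789081]), 'attitude': array([ 2.85589573e+00,  7.45559385e-04, -1.53946612e+00])}
```

View pics/w10b.png

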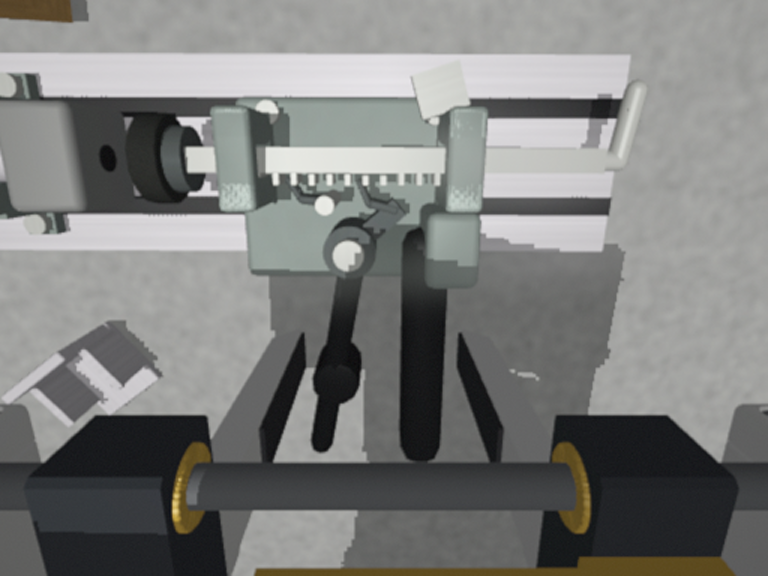

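```bash
python3 -m handwheel '[[0,0,0,0,0,0,0.55],[0,0,0,0,0,0,0.53],[0,0,0,0,0.006,0,0.49],[0,0,0,0,0.012,0,0.45],[0,0,0,0,0.02,0,0.4],[0,0,0,0,0.028,0,0.35],[0,0,0,0,0.032,0,0.32],[0,0,0,0,0.032,0,0.32]]' 13
python3 - <<'E'
from h import *
st=telemetry.read_state(); print(st["eef_pos"],st["wrist_force"],st["finger_gap"])
im=camera("wrist"); cv2.imwrite("pics/w11.png",im[:,:,::-1]);crop(im,0,0,512,384,1.5,"w11b.png")
E
```

```text
clock: 14.28
eef_pos: [518.7, -58.0, 49.2]
eef_rot: [-1.046, 1.567, 2.127]
wrist_force: [-4.3, 14.6, 4.0]
finger_gap: 31.4
[518.67647249 -57.96285249  49.15313521] [-4.32696379 14.64237103  3.99352159] 31.382878828703713
```

View pics/w11b.png

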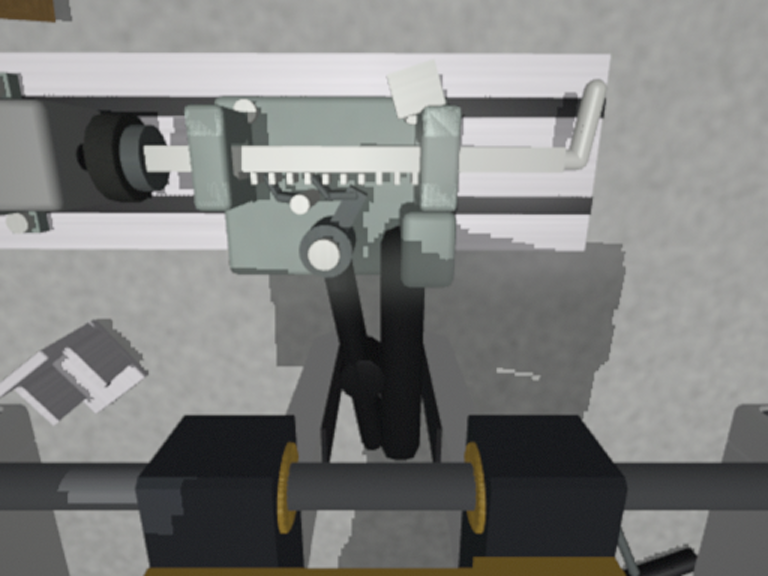

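```bash
python3 -m handwheel '[[0,0,0,0,-0.006,0,0.4],[0,0,0,0,-0.018,0,0.48],[0,0,0,0,-0.027,0,0.58],[0,0,0,0,-0.027,0,0.6],[0,0,0,0,-0.027,0,0.6]]' 13
python3 - <<'E'
from h import *
st=telemetry.read_state(); print(st["eef_pos"],st["wrist_force"],st["finger_gap"])
im=camera("wrist"); cv2.imwrite("pics/w12.png",im[:,:,::-1]);crop(im,0,0,512,384,1.5,"w12b.png")
E
```

```text
clock: 14.95
eef_pos: [518.4, -50.1, 49.2]
eef_rot: [-0.99, 1.567, 2.183]
wrist_force: [0.2, -0.5, 0.3]
finger_gap: 56.3
[518.39902528 -50.10743628  49.21274907] [ 0.20920389 -0.51590836  0.29168689] 56.32165735983583
```

View pics/w12b.png

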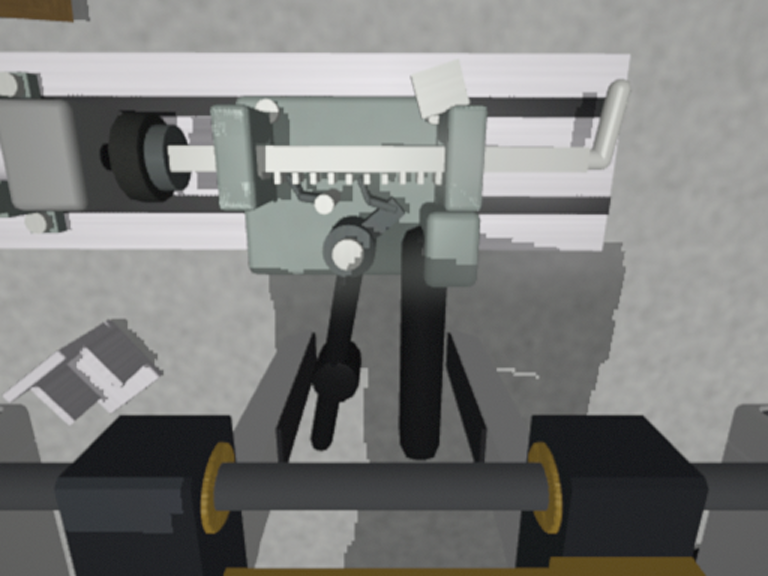

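```bash
python3 - <<'E'
from h import *
c=calibration("wrist")
q=np.array([596.2,47.5]); a=.029; Rm=np.array([[np.cos(a),-np.sin(a)],[np.sin(a),np.cos(a)]])
for n,u,v,z in [("pad w10",128,155,60),("pad now",110,155,60),("pad now bottom",120,199,60),("block top edge",78,150,77)]:
    w=pix2w(c,u/1.5,v/1.5,z)[:2]; print(n,Rm.T@(w-q))
E
```

```text
pad w10 [ 1.28020989 -8.73071761]
pad now [ 1.26492526 -2.52682058]
pad now bottom [-13.68832578  -3.55327467]
block top edge [ 2.88057775 -2.85655353]
```

```bash
python3 -m handwheel '[[0,0,0,0,0,0,0.53],[0,0,0,0,0.006,0,0.49],[0,0,0,0,0.012,0,0.45],[0,0,0,0,0.018,0,0.4],[0,0,0,0,0.025,0,0.35],[0,0,0,0,0.028,0,0.32],[0,0,0,0,0.028,0,0.32]]' 13
python3 - <<'E'
from h import *
st=telemetry.read_state(); print(st["eef_pos"],st["wrist_force"],st["finger_gap"])
im=camera("wrist"); cv2.imwrite("pics/w13.png",im[:,:,::-1]);crop(im,0,0,512,384,1.5,"w13b.png")
E
```

```text
clock: 15.88
eef_pos: [517.9, -57.9, 48.9]
eef_rot: [-0.828, 1.565, 2.345]
wrist_force: [-4.2, 6.1, 1.9]
finger_gap: 31.2
[517.91972571 -57.92605062  48.87822178] [-4.24610986  6.14086346  1.92040581] 31.193960172929458
```

View pics/w13b.png

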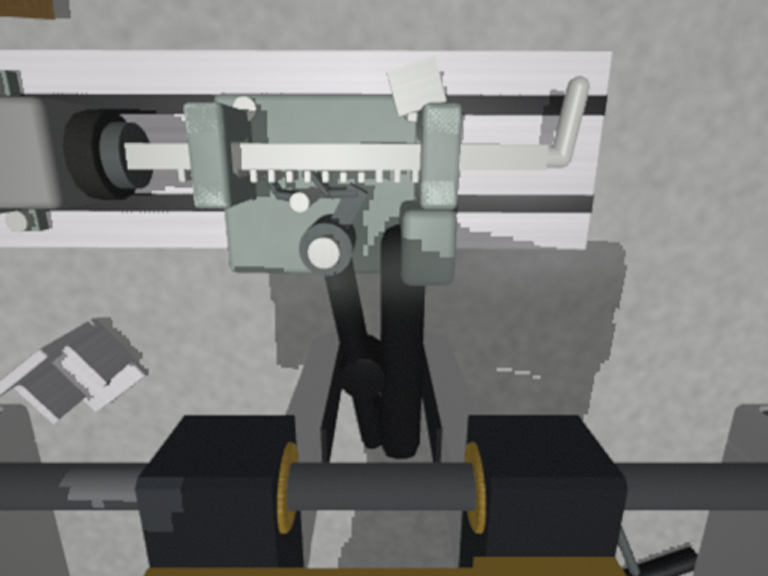

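```bash
python3 -m handwheel '[[0,0,0,0,-0.006,0,0.4],[0,0,0,0,-0.018,-0.003,0.48],[0,0,0,0,-0.027,-0.003,0.58],[0,0,0,0,-0.027,-0.003,0.6],[0,0,0,0,-0.027,-0.003,0.6]]' 13
python3 - <<'E'
from h import *
st=telemetry.read_state(); print(st["eef_pos"],st["wrist_force"],st["finger_gap"])
im=camera("wrist"); cv2.imwrite("pics/w14.png",im[:,:,::-1]);crop(im,0,0,512,384,1.5,"w14b.png")
rows((519,-50,49),.029-np.pi/2)
E
```

```text
clock: 16.55
eef_pos: [518.6, -50.0, 48.9]
eef_rot: [-0.805, 1.565, 2.368]
wrist_force: [0.1, 0.4, -0.6]
finger_gap: 56.4
[518.61528102 -50.01034376  48.93601944] [ 0.05776095  0.38859821 -0.63768718] 56.37044704726634
rot [0.0007 0.0012 0.0013] shift [-0.0002 -0.0001 -0.0013]
rot [-0.9993 -0.002   0.0019] shift [-0.0002 -0.0001 -0.0013]
```

View pics/w14b.png

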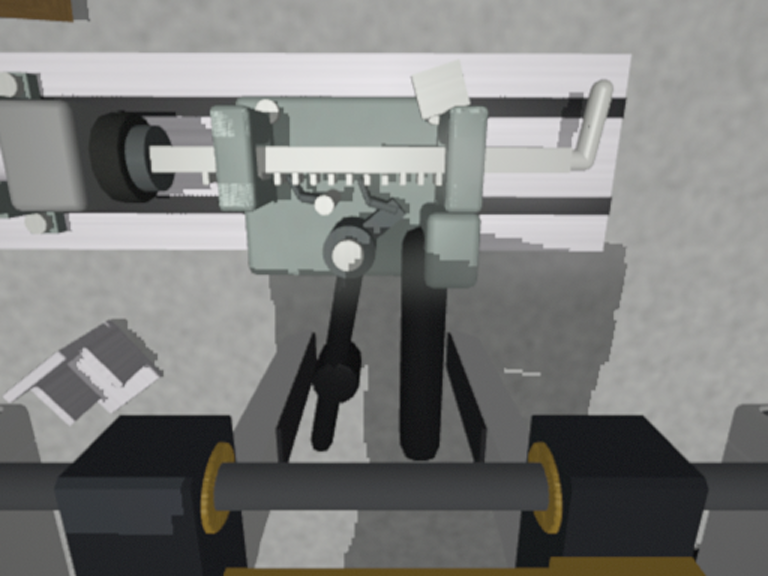

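```bash
python3 - <<'E'
from h import *
a=cv2.imread("pics/w12.png");b=cv2.imread("pics/w14.png")
o=np.vstack([cv2.resize(x[55:165,0:140],None,fx=5,fy=2.6,interpolation=cv2.INTER_CUBIC) for x in (a,b)])
cv2.imwrite("pics/cmp.png",o)
E
```

```text
(no output)
```

View pics/cmp.png

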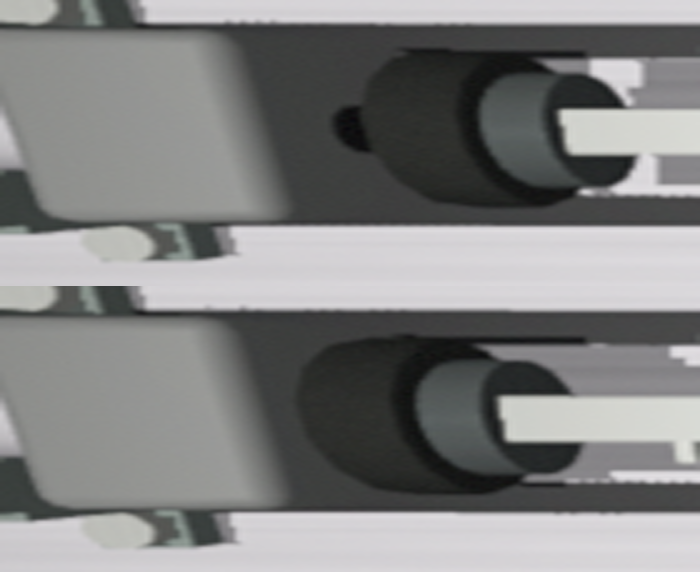

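```bash
python3 - <<'E'
from h import *
c=calibration("wrist")
q=np.array([596.2,47.5]); a=.029; Rm=np.array([[np.cos(a),-np.sin(a)],[np.sin(a),np.cos(a)]])
for n,u,v,z in [("hole",70,104.5,60),("pad front left apex",298/5,55+(400-286)/2.6,62),("pad top edge",410/5,55+(335-286)/2.6,60),("pad back top",580/5,55+(390-286)/2.6,75)]:
    w=pix2w(c,u,v,z)[:2]; print(n,Rm.T@(w-q))
# project pad circle at y=0,-6 for model
for y in (-6,-3,0,3):
    th=np.linspace(0,2*np.pi,60); P=np.c_[15*np.cos(th),np.full(60,y),60+15*np.sin(th)]
    p=w2pix(c,jT(P,596.2,47.5,.029)); print(y,"left apex u",p[:,0].min(),p[p[:,0].argmin()],"top v",p[:,1].min(),"at u",p[p[:,1].argmin(),0])
for y in (-6,-4,-2,0):
    print(y,w2pix(c,jT([(0,y,60),(17,y,77),(-17,y,77)],596.2,47.5,.029)).round(1).tolist())
E
```

```text
hole [ 0.87899103 -0.83072845]
pad front left apex [3.65461657 2.78230431]
pad top edge [15.69508229 -9.41536829]
pad back top [  5.39550246 -31.84732998]
-6 left apex u 61.55047329032786 [61.55047329 97.27980438] top v 75.23809625352548 at u 73.6176119515714
-3 left apex u 55.13003856335564 [55.13003856 97.26387499] top v 75.22455413742925 at u 67.59424400698293
0 left apex u 48.71047339596265 [48.7104734  97.24794776] top v 75.21101374178652 at u 61.57164129912465
3 left apex u 42.29177761150595 [42.29177761 97.23202269] top v 75.19747506626946 at u 55.54980368217687
-6 [[80.3, 106.3], [52.8, 67.5], [66.2, 143.9]]
-4 [[76.4, 106.3], [48.3, 67.5], [62.0, 143.9]]
-2 [[72.6, 106.3], [43.8, 67.5], [57.8, 143.9]]
0 [[68.7, 106.3], [39.3, 67.5], [53.6, 143.8]]
```

```bash
python3 -m handwheel '[[0,0,0,0,0,-0.001,0.53],[0,0,0,0,0.006,-0.001,0.49],[0,0,0,0,0.012,-0.001,0.45],[0,0,0,0,0.018,-0.001,0.4],[0,0,0,0,0.025,-0.001,0.35],[0,0,0,0,0.028,-0.001,0.32],[0,0,0,0,0.028,-0.001,0.32]]' 13
python3 - <<'E'
from h import *
st=telemetry.read_state(); print(st["eef_pos"],st["wrist_force"],st["finger_gap"])
im=camera("wrist"); cv2.imwrite("pics/w15.png",im[:,:,::-1]);crop(im,0,0,512,384,1.5,"w15b.png")
E
```

```text
clock: 17.48
eef_pos: [518.4, -57.9, 48.6]
eef_rot: [-0.72, 1.563, 2.453]
wrist_force: [-4.3, 5.0, 2.2]
finger_gap: 31.3
[518.40613164 -57.9104828   48.62371741] [-4.30410514  4.96219601  2.22602372] 31.266203073844796
```

View pics/w15b.png

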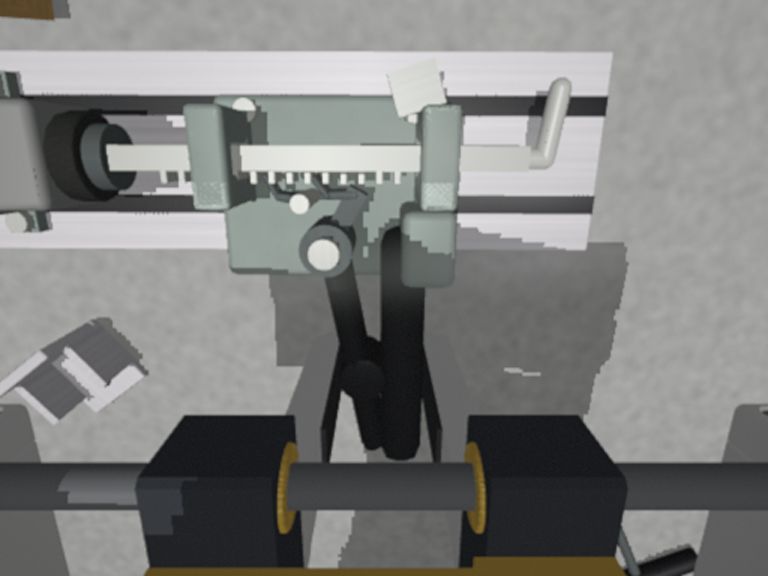

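```bash
python3 -m handwheel '[[0,0,0,0,-0.006,0,0.4],[0,0,0,0,-0.018,-0.002,0.48],[0,0,0,0,-0.027,-0.002,0.58],[0,0,0,0,-0.027,-0.002,0.6],[0,0,0,0,-0.027,-0.002,0.6],[0,0,0,0,-0.027,-0.002,0.6]]' 13
python3 - <<'E'
from h import *
st=telemetry.read_state(); print(st["eef_pos"],st["wrist_force"],st["finger_gap"])
im=camera("wrist"); cv2.imwrite("pics/w16.png",im[:,:,::-1]);crop(im,0,0,512,384,1.5,"w16b.png")
E
```

```text
clock: 18.27
eef_pos: [518.7, -50.0, 48.6]
eef_rot: [-0.699, 1.563, 2.474]
wrist_force: [1.1, 0.4, 0.1]
finger_gap: 56.5
[518.72878795 -49.97280564  48.63399029] [1.07501522 0.39303859 0.09688815] 56.46228203949049
```

View pics/w16b.png

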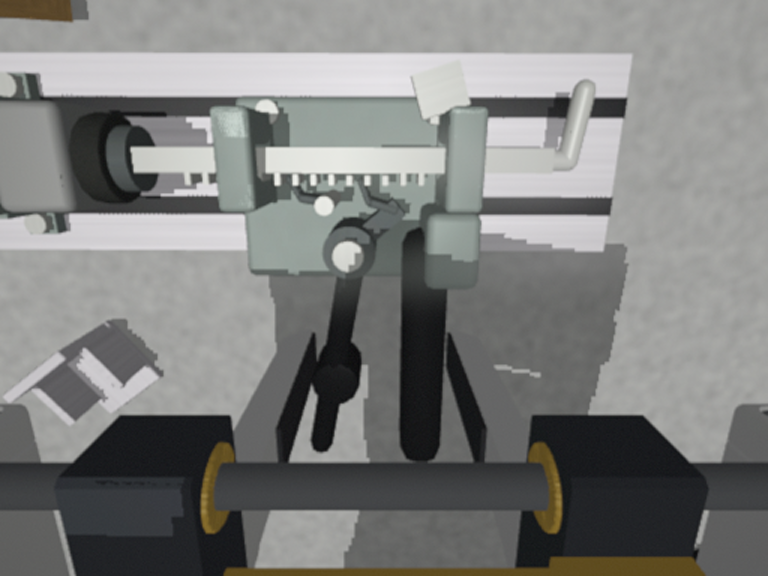

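```bash
python3 -m handwheel '[[0,0,0,0,0,-0.001,0.53],[0,0,0,0,0.006,-0.001,0.49],[0,0,0,0,0.01,-0.001,0.45],[0,0,0,0,0.012,-0.001,0.42],[0,0,0,0,0.012,-0.001,0.38],[0,0,0,0,0.012,-0.001,0.34],[0,0,0,0,0.012,-0.001,0.34],[0,0,0,0,0.012,-0.001,0.34]]' 12
python3 - <<'E'
from h import *
st=telemetry.read_state(); print(st["eef_pos"],st["wrist_force"],st["finger_gap"])
im=camera("wrist"); cv2.imwrite("pics/w17.png",im[:,:,::-1]);crop(im,0,0,512,384,1.5,"w17b.png")
E
```

```text
clock: 19.32
eef_pos: [518.4, -53.7, 48.3]
eef_rot: [-0.566, 1.561, 2.607]
wrist_force: [-6.1, -0.4, 1.8]
finger_gap: 39.6
[518.39434619 -53.67435571  48.3341143 ] [-6.07411193 -0.42217296  1.84499547] 39.61378459975394
```

View pics/w17b.png

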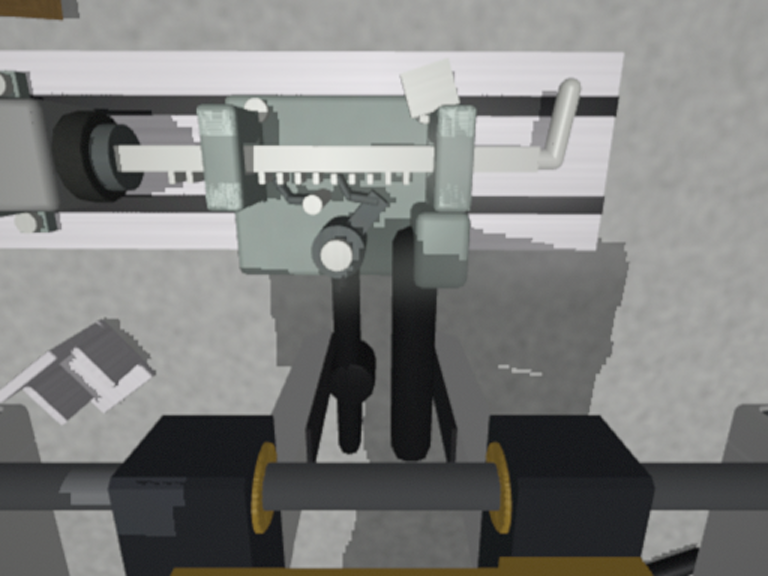

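```bash
python3 -m handwheel '[[0,0,0,0,0,0,0.32],[0,0,0,0,0,0,0.32],[0,0,0,0,0,0,0.32],[0,0,0,0,0,0,0.32],[0,0,0,0,0,0,0.32],[0,0,0,0,0,0,0.32]]' 13
python3 - <<'E'
from h import *
for i in range(3):
    st=telemetry.read_state(); print(st["eef_pos"],st["wrist_force"],st["moment"],st["finger_gap"])
    im=camera(("wrist","top","side")[i]); cv2.imwrite(f"pics/f{i}.png",im[:,:,::-1])
crop(im,150,130,300,270,5,"f2a.png")
a=cv2.imread("pics/f1.png")[:,:,::-1]; crop(a,170,120,340,220,4.5,"f1a.png")
E
```

```text
clock: 20.12
eef_pos: [518.4, -53.7, 48.3]
eef_rot: [-0.554, 1.561, 2.619]
wrist_force: [-2.9, -2.6, 1.5]
finger_gap: 39.4
[518.36616667 -53.69759377  48.33501017] [-2.87328101 -2.64744956  1.50733671] [-0.3326668   0.5066693   0.22923763] 39.44956383974324
[518.36221439 -53.72214098  48.3274937 ] [-3.31707085 -1.97291363  1.23851448] [-0.26571499  0.5502374   0.25258309] 39.629692643212394
[518.36225826 -53.70832394  48.31593874] [-3.21754365 -1.6230693   1.94626872] [-0.33070835  0.52633043  0.23505689] 39.7347774272954
```

View pics/f2a.png

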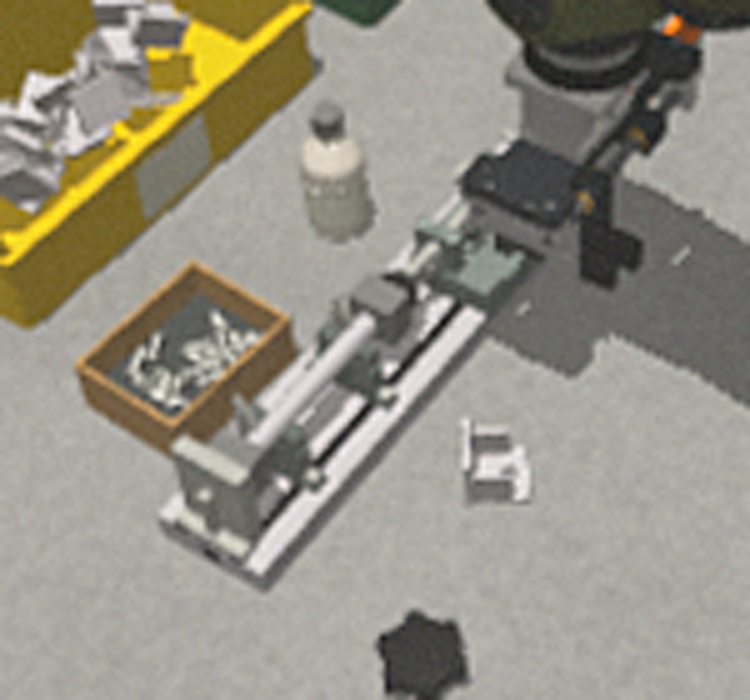

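View pics/f1a.png

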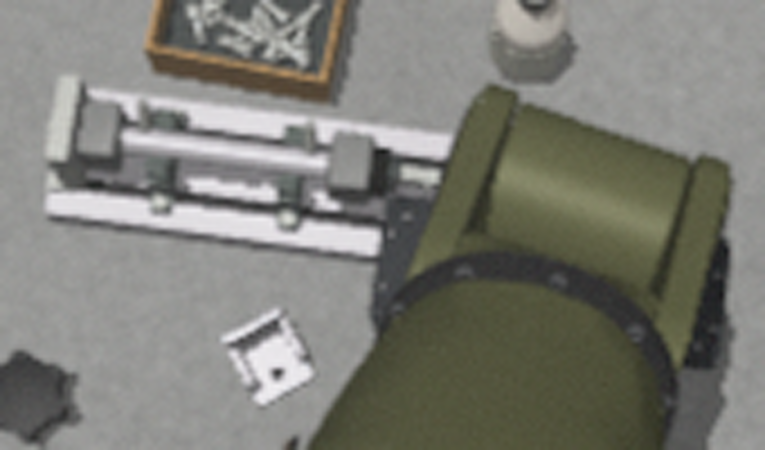

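```bash
python3 - <<'E'
from h import *
a=cv2.imread("pics/f1.png")[:,:,::-1]; crop(a,175,130,265,175,8,"f1z.png")
a=cv2.imread("pics/w9.png")[:,:,::-1]; crop(a,0,55,150,150,5,"w9z.png")
a=cv2.imread("pics/f2.png")[:,:,::-1]; crop(a,180,180,245,240,10,"f2z.png")
E
```

```text
(no output)
```

View pics/f1z.png

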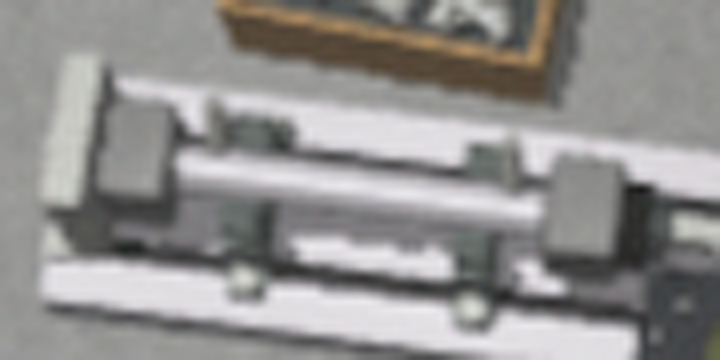

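View pics/w9z.png

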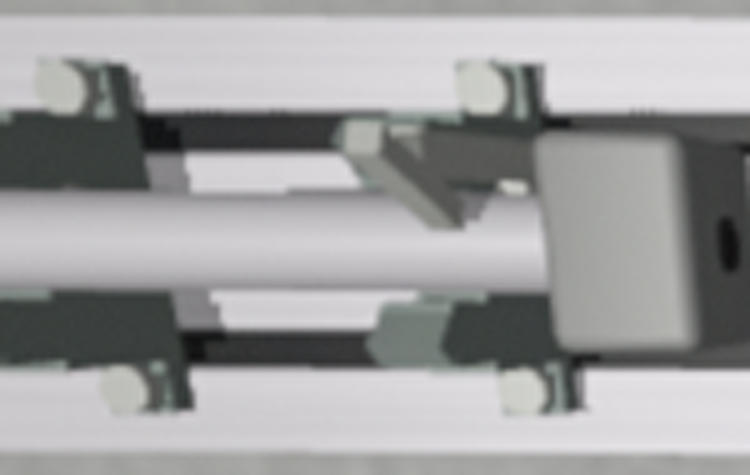

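View pics/f2z.png

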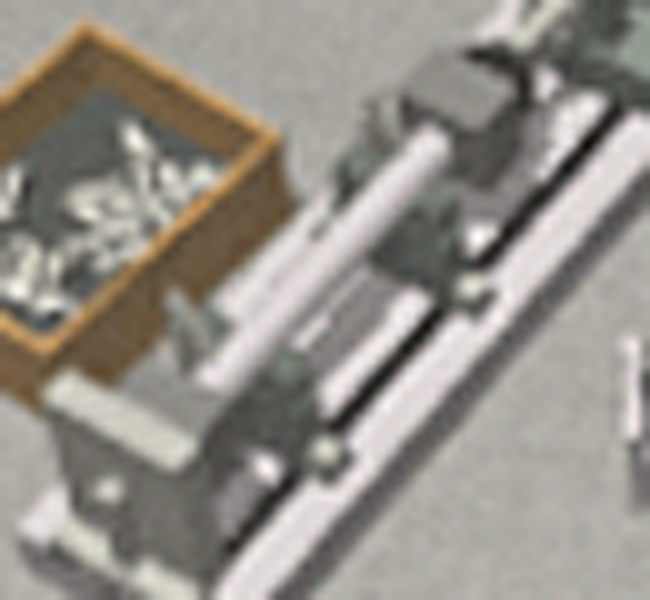

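```bash
python3 - <<'E'
from h import *
a=cv2.imread("pics/top0.png");b=cv2.imread("pics/f1.png")
o=np.vstack([cv2.resize(x[138:175,175:265],None,fx=8,fy=8,interpolation=cv2.INTER_CUBIC) for x in (a,b)])
cv2.imwrite("pics/cmp2.png",o)
a=cv2.imread("pics/side0.png");b=cv2.imread("pics/f2.png")
o=np.hstack([cv2.resize(x[180:240,180:245],None,fx=6,fy=9,interpolation=cv2.INTER_CUBIC) for x in (a,b)])
cv2.imwrite("pics/cmp3.png",o)
t=calibration("top")
# predicted nose points
for q in [(592.8,47.1,.033)]:
  for y in (40,136): 
    for x in(0,5,10,15): print(y,x,w2pix(t,jT([(x,y,69),(x,y,90)],*q)).round(1).tolist(), ((w2pix(t,jT([(x,y,69),(x,y,90)],*q))-[175,138])*8).round(0).tolist())
E
```

```text
40 0 [[238.2, 155.9], [237.9, 153.5]] [[506.0, 143.0], [503.0, 124.0]]
40 5 [[238.5, 154.1], [238.1, 151.6]] [[508.0, 128.0], [505.0, 109.0]]
40 10 [[238.7, 152.2], [238.4, 149.7]] [[510.0, 114.0], [507.0, 94.0]]
40 15 [[239.0, 150.4], [238.7, 147.9]] [[512.0, 99.0], [509.0, 79.0]]
136 0 [[201.4, 151.3], [200.3, 148.8]] [[211.0, 106.0], [202.0, 86.0]]
136 5 [[201.7, 149.4], [200.6, 146.9]] [[214.0, 91.0], [205.0, 71.0]]
136 10 [[202.0, 147.6], [200.9, 145.0]] [[216.0, 77.0], [207.0, 56.0]]
136 15 [[202.3, 145.7], [201.2, 143.2]] [[218.0, 62.0], [210.0, 41.0]]
```

View pics/cmp2.png

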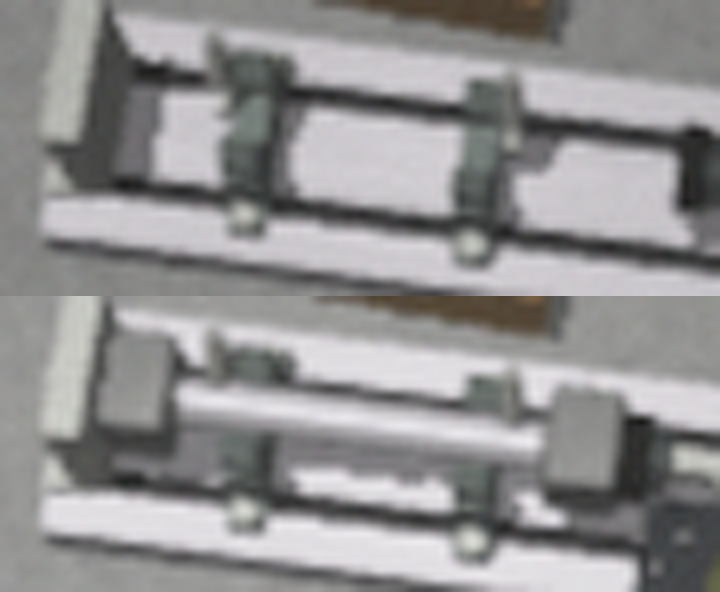

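View pics/cmp3.png

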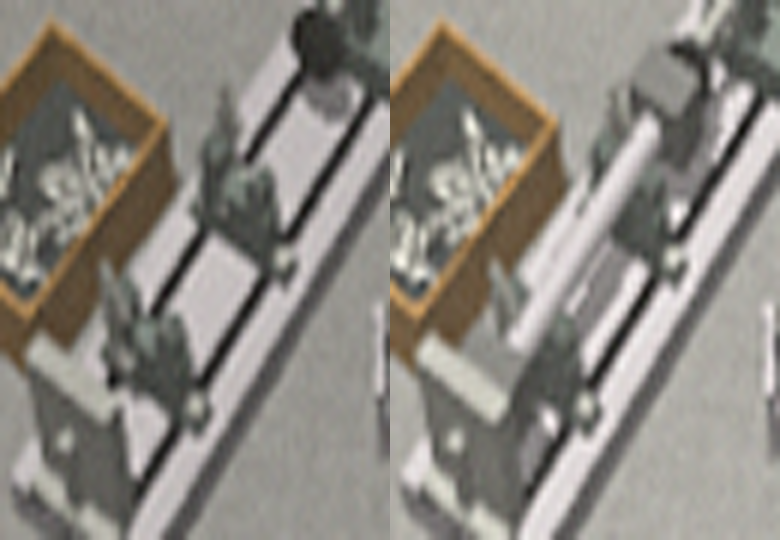

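```bash
python3 -c "
from cell import order,telemetry
s=telemetry.read_state(); print(s['clock'],s['finger_gap'],s['wrist_force'])
print(order.sign_off())"
```

```text
20.275 39.236602100594105 [-4.18823154 -1.95057459  1.42026965]
the job is handed in; nothing more can be done
None
```

The strut is in the jig and clamped, and I handed the job in at 20.3 s with the trigger still squeezed.

- **Seating:** I gripped the smaller strut mid-tube and pushed it straight down until it bottomed out solidly, with about 18 N upward on the wrist. It went in about 4–5 mm short of the end stop. After the gripper left, the wrist picture showed both keeper noses back over the tube.
- **Clamping:** I gave the trigger three full strokes, letting it right back each time, then a fourth squeeze at 13 N grip that I held. It stopped short at about 39.5 mm (39.2–39.7), against 31 mm for a full stroke. That fits the pad bearing on the strut, and implies roughly 12–16 N at the pad. The wrist force was near balanced, about -2 N along the jaws.
- **End pictures:** The far block appears to be against the end stop, with the pad on the near block. The bystanders in view had not moved.

**Checks that disagreed or were weak:**
- The top camera's positions were 4–6 mm off the wrist camera's, so I used the wrist camera.
- My first pad-position estimate was about 2 mm out, so it took one more stroke than that estimate suggested.
- In the last top picture the right keeper's nose is hard to tell from the bright tube. I judged both keepers shut by comparing with the start pictures and the earlier wrist picture.
- The pad force is worked out from the grip force and trigger gap, not measured directly.

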